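# Close the sample press under its stop button

### The arm

A 6-joint arm with a two-finger parallel gripper is mounted at the origin on a cart in front of the work surface, level with it; the furniture and walls round the work are solid. World frame = base frame: x ahead of the robot, y to its left, z up, the work surface at z = 0. Lengths are in m, angles in rad, forces in N, time in s.
With the tool pointing down it reaches from about 0.275 to 0.85 m from the base axis. Payload 19 kg.
Tool frame: the origin (TCP) lies midway between the tips of the shut fingers; the grasp point (between the pads) lies 19 mm behind it; z points along the fingers, y is the direction in which the jaws open and shut (so a half turn about z gives the same grasp; the last joint's range is limited). The gripper opens to 85 mm and grips with 20 to 120 N. Pads are 22 mm wide; open, the fingers measure 114 mm over their backs; the gripper's body (76 mm by 85 mm) begins 54 mm behind the grasp point. The pads swing forward as they close: fully open they stand 13 mm farther back than shut.
Start: joints at [1.167, 0.15, 1.437, -0, 1.554, -0.134], TCP at [0.153, 0.554, 0.202] pointing down, gripper open.
Joint ranges: [-2.8, 2.8], [-0.68, 2.1], [0.12, 2.68], [-1.39, 4.53], [0.16, 2.79], [-2.81, 2.81]. Speed limits (rad/s): [1.89, 1.89, 2.22, 3.01, 3.01, 3.01].

### API

Orientations are given as a unit quaternion [w, x, y, z].
In Python, from rig import * gives the robot as it stands.
- The arm moves only by the tool send_rows, never from a script. Its argument "series" is one flat list of numbers, 5 for each row, row after row: the shift along the world's x, y, z in m, then the turn about the world's z in degrees, then the finger opening in m, from 0 to 0.0854. A call has 1 to 5 rows; each row shifts and turns the pose as measured when the row begins; what a row does not reach is not made up. A row lasts 1/8 s, in which the tool goes at most 62.5 mm and 10.7 degrees, less where a joint would pass 70% of its speed; a pose out of reach is approached as far as the arm can. A call with a gripper value outside its range is refused whole. The fingers move at their own pace and stop on an object; the grip force is fixed at half the most. Time passes only in rows, so rows that do not move let the fingers close. It gives the time, the measured TCP pose, the force and the opening at its end, in the units of the state.
- sense(): the state, without advancing time (a new reading comes with each control period).
- grab_frame(name): name is "scene" or "top" or "wrist"; returns a dict with "image" (420x560x3 uint8, red, green, blue), "intrinsics" (3x3 intrinsics, pixels), "R" (3x3) and "t" (3): a world point X has camera coordinates R X + t. Camera axes: x right, y down, z forward; pixel columns grow to the right and rows downward; lengths in m; the calibration is good to about 2 mm. A picture is of the moment at which its call begins. There is no depth.
- finish_job(): hands the job in, once; it reports no verdict.
The state is a dict: "clock": time; "qpos": joint angles; "qvel": joint speeds; "joint_efforts": joint torques, N m; "ee_pos": TCP position; "tool_rot": TCP orientation; "wrist_force": force on the tool from outside, world axes, zero at the start; "wrist_torque": the same for the moment, N m; "width": finger opening in m.
Only numpy, scipy, OpenCV 4.12 (cv2) and the standard library are available. Lean on these libraries where they do the work, as an engineer would, in place of code of your own. Each camera call takes 0.05 s, during which the arm holds its last target.

### The job

Close the sample press: first push its mushroom stop button down until it latches, then take the amber bottle off the press's lower platen and stand it upright on the worktop beside the press. With the stop still latched, lower the top plate, kept level and gently, larger hole over the thicker guide pin, until it lies fully home on the platen; then twist the mushroom clockwise so that it springs up again. Don't disturb the flask, dropper bottle and small beaker that stand around.

Things in the scene. Friction and masses are not known exactly. Their poses are not given: they have to be found in the camera images.
- platen_top (a point): Press's lower half, fixed left or right of the hotplate: grey foot 110x190x18 mm under a steel platen 90x170x12. Point: centre of the platen's upper face, 30 mm above the worktop; z up. y runs along the long side through two upright guide pins: thick (18 mm diameter) at y=+65 mm, thin (10 mm) at y=-65 mm, both 45 mm above the platen, top 6 mm tapered to 0.6 of the diameter
- plate_handle (a point): Centre of the top plate's black bridge handle: bar 18 mm wide (x), 76 long (y), 18 high, on two posts, mid-plate, 44 mm above its underside. Plate: bare metal 90x170x14 mm, 0.45 kg, flat on the worktop on the hotplate's other side. Holes 2.5 mm wider than the pins: large (20.5 mm) at y=+65 mm, small (12.5 mm) at y=-65. Home: 44 mm above platen_top, y axes agree; z up
- top_plate: The same top plate; origin at the centre of its underside, same axes
- drop_bottle_mid (a point): Amber glass drop bottle with white cap, round, 40 mm diameter, 81 mm tall, loose; at the start it stands between the pins on the press's platen. This point is on its axis 40 mm above its foot, where it can be gripped
- stop_grip (a point): Black mushroom head of the stop station, 39 mm diameter, 19.5 mm high, over a grey box 70x70x50 mm fixed in front of the hotplate. Point: on the head's axis, 9 mm above its underside, 10.5 mm below its top; moves and turns with it. Up, it is 77 mm above the worktop; latched, about 5 mm lower
- stop_push (a joint): How far the mushroom is pushed down, m: 0 up, 0.008 fully down. Spring: 2.4 N at the top, 4.8 N fully down. From about 0.006 on the head snaps round counter-clockwise by itself and, when let go, stays latched at about 0.005
- stop_head (a joint): Turn of the mushroom head, rad, positive counter-clockwise from above: 0 up, 0.55 latched. A weak spring (under 0.1 N m) turns it counter-clockwise. Turned clockwise from latched to below 0 (limit -0.25), and let go, it springs up
- flask_mid (a point): Stoppered conical glass flask, 68 mm diameter, 121 mm tall, bystander, standing behind the press; point on its axis 60 mm above its foot
- dropper_mid (a point): White dropper bottle, 24 mm diameter, 68 mm tall, bystander, standing behind the press; point on its axis 34 mm above its foot
- small_beaker_mid (a point): Small glass beaker, 46 x 52 mm, 58 mm tall, bystander, standing by the top plate; point on its axis 29 mm above its foot
- stirrer_hotplate: Fixed magnetic stirrer hotplate, about 210 mm (x) by 190 mm (y) and 120 mm tall, behind the stop station; origin at the centre of its underside
There are look-alikes about, which are no part of the job. What is shaped like the part that bears stop_grip but blue is not meant.

How it is judged:
By the outcome, as a careful person would: the job done as asked, in the order asked, and still so for the second after the job is handed in, with the robot touching nothing.
It also fails if it takes over 72 s, if anything falls off the work surface, if the arm or the gripper's body presses on something with over 40 N, if the wrist force passes 120 N, or if a joint passes its speed limit or range.

## Working session

There is one attempt and no reset: what is moved stays moved. The work goes in short steps, Python scripts to look and compute and a tool call to move; the robot and the scene stay as the last step left them, time stands still between calls to the robot, and variables do not carry over. Pictures are saved under pics/ and viewed, and the job is handed in when it is done.

Besides the shell and the picture viewer there is one more tool, called in YAML: its name, and indented under it one key for each argument. send_rows: Moves the arm, as the interface text tells. Its arguments: {"type":"object","properties":{"series":{"type":"array"}},"required":["series"]}

```bash
ls; mkdir -p pics
python3 - <<'E'
from rig import *
import cv2,pickle
s=sense();print({k:s[k] for k in('clock','ee_pos','tool_rot','width','wrist_force')})
for n in('scene','top','wrist'):
    f=grab_frame(n);pickle.dump(f,open(f'pics/{n}0.pkl','wb'));cv2.imwrite(f'pics/{n}0.png',f['image'][:,:,::-1])
    print(n,f['intrinsics'].tolist(),f['R'].round(3).tolist(),f['t'].round(3).tolist())
E
```

```text
pics
{'clock': 0.0, 'ee_pos': array([0.1531718 , 0.55393398, 0.20158729]), 'tool_rot': array([-1.42479638e-04,  1.34482227e-01,  9.90915822e-01, -5.86780183e-04]), 'width': 0.0854072541098532, 'wrist_force': array([-0.21576002, -0.10501781, -0.40155189])}
scene [[400.1453574277435, 0.0, 282.1115995520451], [0.0, 400.1453574277435, 219.380271080525], [0.0, 0.0, 1.0]] [[0.489, -0.872, -0.013], [-0.416, -0.219, -0.882], [0.767, 0.437, -0.47]] [-0.239, 0.285, 0.698]
top [[501.49711969997253, 0.0, 282.71428851946854], [0.0, 501.49711969997253, 210.34094223660372], [0.0, 0.0, 1.0]] [[-0.026, -1.0, 0.006], [-0.985, 0.025, -0.169], [0.169, -0.01, -0.986]] [0.007, 0.536, 1.308]
wrist [[356.15013337241635, 0.0, 282.02683208037894], [0.0, 356.15013337241635, 210.72623566310156], [0.0, 0.0, 1.0]] [[0.267, 0.964, -0.001], [0.915, -0.253, 0.313], [0.301, -0.085, -0.95]] [-0.574, -0.04, 0.379]
```

View pics/scene0.png

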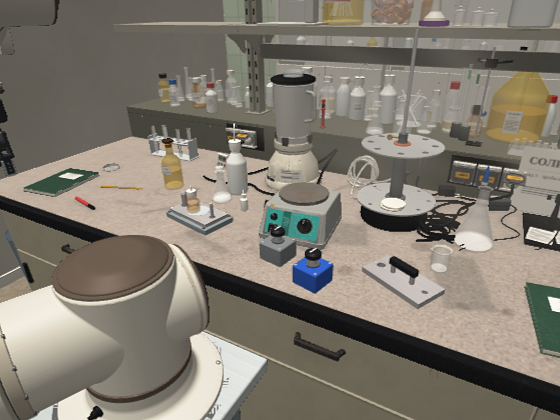

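View pics/top0.png

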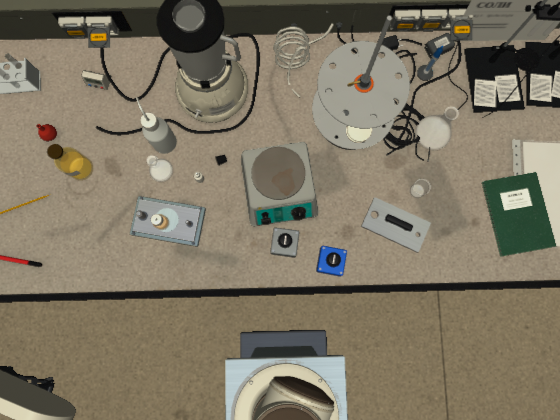

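View pics/wrist0.png

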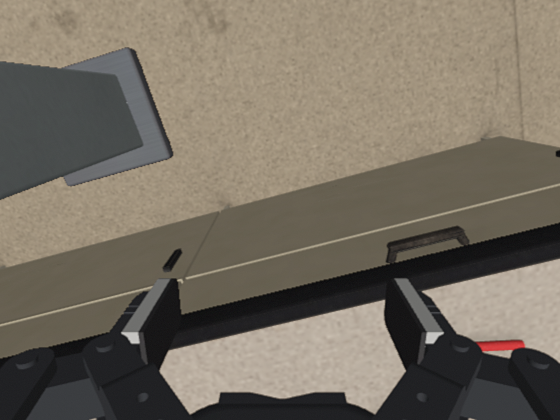

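The scene shows two mushroom heads: grey box at top px (285,240) and blue box at (332,260). The grey one is meant, since blue is excluded. The press is at (168,221) with the bottle on it, and the top plate is at (396,224). I'll enlarge crops to confirm.

```bash
cat > h.py <<'E'
import numpy as np,cv2,pickle
def ray(f,u,v):
    K=f['intrinsics'];R=np.array(f['R']);t=np.array(f['t'])
    d=R.T@np.linalg.solve(K,np.array([u,v,1.]));return -R.T@t,d
def onz(f,u,v,z):
    c,d=ray(f,u,v);return c+d*(z-c[2])/d[2]
def proj(f,X):
    p=f['intrinsics']@(np.array(f['R'])@np.array(X)+np.array(f['t']));return p[:2]/p[2]
def tri(obs):
    A=np.zeros((3,3));b=np.zeros(3)
    for f,u,v in obs:
        c,d=ray(f,u,v);d=d/np.linalg.norm(d);P=np.eye(3)-np.outer(d,d);A+=P;b+=P@c
    return np.linalg.solve(A,b)
def crop(f,x0,y0,w,h,s,name):
    c=f['image'][y0:y0+h,x0:x0+w,::-1];cv2.imwrite(name,cv2.resize(c,None,fx=s,fy=s,interpolation=cv2.INTER_CUBIC))
E
python3 - <<'E'
from h import *
t=pickle.load(open('pics/top0.pkl','rb'));s=pickle.load(open('pics/scene0.pkl','rb'))
a=t['image'][185:265,120:220,::-1];b=t['image'][185:285,255:355,::-1];c=t['image'][170:270,350:450,::-1]
R=lambda i:cv2.resize(i,(400,int(i.shape[0]*4)),interpolation=cv2.INTER_CUBIC)
crop(t,120,185,100,75,8,'pics/c_press.png');crop(t,350,190,100,70,8,'pics/c_plate.png');crop(t,260,215,100,70,8,'pics/c_stop.png')
crop(s,150,170,190,130,4,'pics/c_scene.png')
E
```

```text
(no output)
```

View pics/c_press.png

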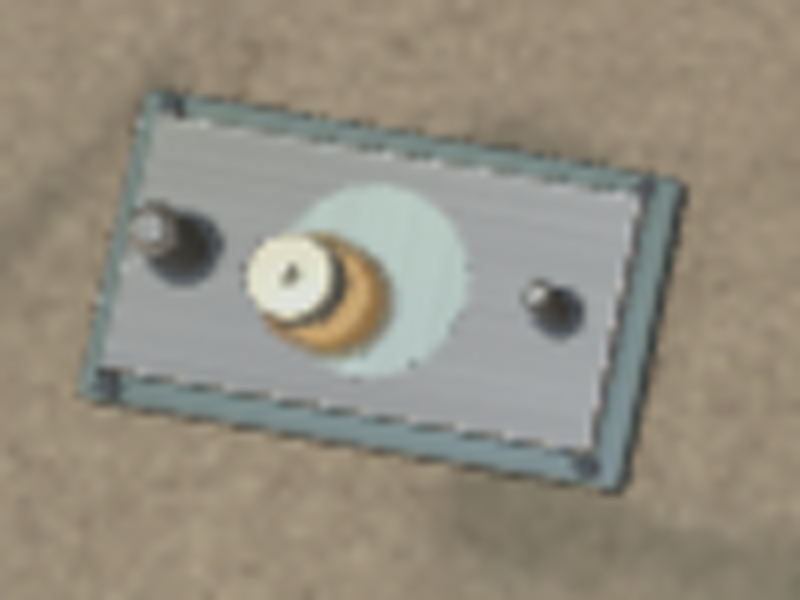

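View pics/c_plate.png

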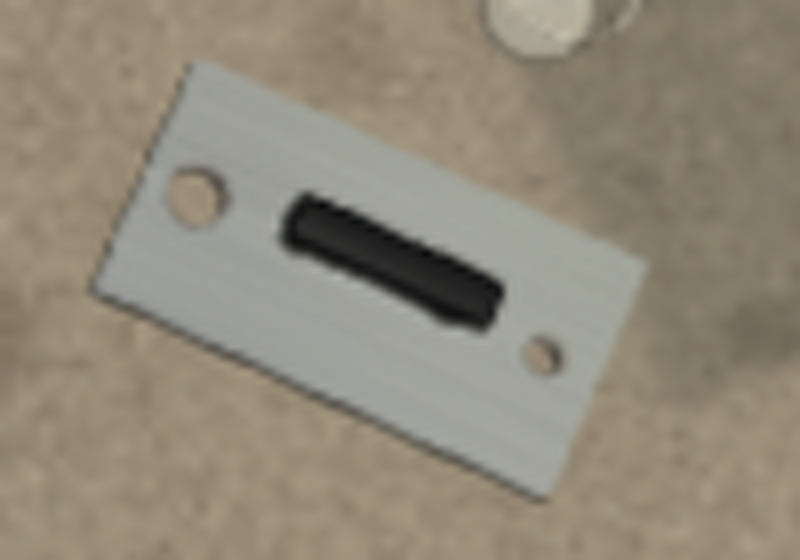

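View pics/c_stop.png

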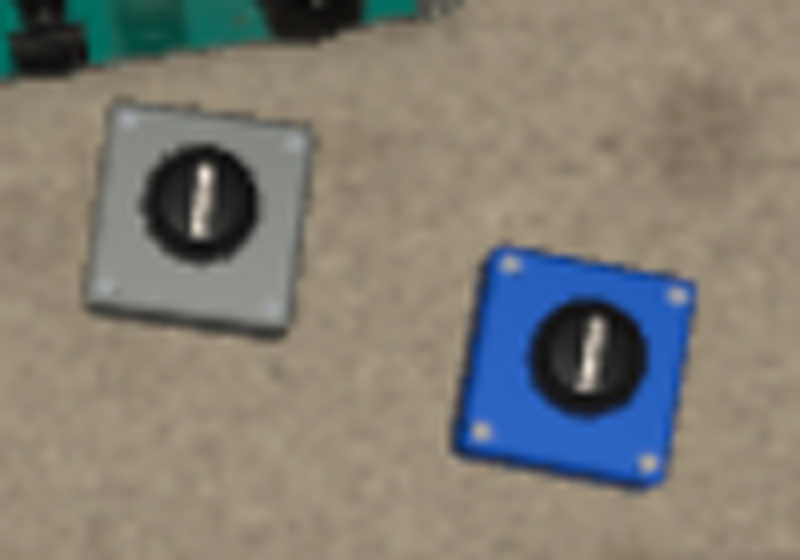

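View pics/c_scene.png

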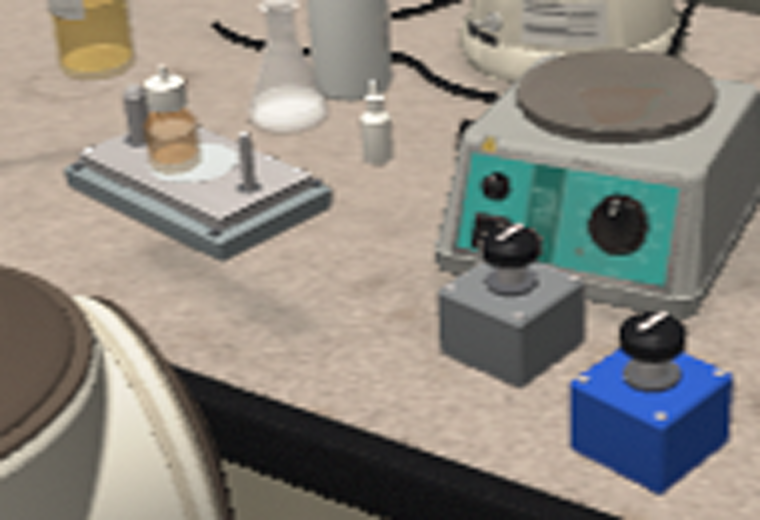

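Run:
```python
from h import *
t=pickle.load(open('pics/top0.pkl','rb'));s=pickle.load(open('pics/scene0.pkl','rb'))
def P(o,c,z,n=''):
    u=o[0]+(c[0]+.5)/8-.5;v=o[1]+(c[1]+.5)/8-.5;X=onz(t,u,v,z);print(n,X.round(4));return X[:2]
deg=lambda d:np.degrees(np.arctan2(d[1],d[0]))
o=(120,185)
C=[P(o,c,.03,'platen') for c in((150,112),(643,192),(593,452),(103,368))]
print('ctr',np.mean(C,0),'ydir',deg(C[0]-C[1]+C[3]-C[2]),'len',np.linalg.norm(C[0]-C[1]),np.linalg.norm(C[0]-C[3]))
a=P(o,(152,228),.075,'thick');b=P(o,(537,295),.075,'thin');print('mid',(a+b)/2,deg(a-b),np.linalg.norm(a-b))
P(o,(290,275),.111,'bottle cap');
o=(350,190)
C=[P(o,c,.014,'plate') for c in((195,60),(648,265),(548,500),(92,290))]
print('ctr',np.mean(C,0),deg(C[0]-C[1]+C[3]-C[2]),'len',np.linalg.norm(C[0]-C[1]),np.linalg.norm(C[0]-C[3]))
a=P(o,(197,198),.014,'big');b=P(o,(543,355),.014,'small');print('mid',(a+b)/2,deg(a-b),np.linalg.norm(a-b))
h=P(o,((295+310+503+485)/4,(240+192+290+330)/4),.053,'handle')
o=(260,215);P(o,(200,205),.083,'stop');P(o,(588,357),.083,'blue')
C=[P(o,c,.05,'box') for c in((115,102),(310,128),(288,330),(88,305))];print(np.mean(C,0))
# scene check
print('stop scene',onz(s,150+511/4,170+246/4,.078))
for n,p in(('flask',(160,170)),('dropper',(198,177)),('beaker',(419,188))):print(n,onz(t,*p,.03))
print('flask scene',onz(s,150+288/4,170+115/4,.01),'dropper scene',onz(s,150+376/4,170+155/4,.005))
```

```text
platen [0.5817 0.3878 0.03  ]
platen [0.5497 0.2193 0.03  ]
platen [0.461 0.236 0.03 ]
platen [0.4938 0.4017 0.03  ]
ctr [0.52155744 0.31117664] ydir 79.0378342325265 len 0.17149688409501476 0.08901018897744274
thick [0.5336 0.3736 0.075 ]
thin [0.5082 0.2469 0.075 ]
mid [0.52091647 0.31025025] 78.63079676448488 0.1291787494230193
bottle cap [0.5111 0.3191 0.111 ]
plate [ 0.573 -0.261  0.014]
plate [ 0.4972 -0.4131  0.014 ]
plate [ 0.4172 -0.3728  0.014 ]
plate [ 0.4934 -0.221   0.014 ]
ctr [ 0.49520263 -0.31697264] 63.447978027316275 len 0.16994944865932915 0.0891320416481884
big [ 0.5245 -0.2589  0.014 ]
small [ 0.467  -0.3747  0.014 ]
mid [ 0.49572355 -0.31679464] 63.58207009945662 0.12922740007101235
handle [ 0.4946 -0.3175  0.053 ]
stop [ 0.4514 -0.0087  0.083 ]
blue [ 0.3989 -0.1325  0.083 ]
box [0.4903 0.0184 0.05  ]
box [ 0.4799 -0.0465  0.05  ]
box [ 0.4127 -0.0371  0.05  ]
box [0.4227 0.0289 0.05  ]
[ 0.45138695 -0.00906113]
stop scene [ 0.45109128 -0.01051291  0.078     ]
flask [0.66072283 0.32976224 0.03      ]
dropper [0.63828401 0.22479833 0.03      ]
beaker [ 0.59224724 -0.38358878  0.03      ]
flask scene [0.65769519 0.32438962 0.01      ] dropper scene [0.63783585 0.22266238 0.005     ]
```

Confirmed: the grey-box mushroom sits at (0.451,-0.009) and the blue one at (0.399,-0.133). Every measured size and height matches the given dimensions. I'll move above the stop with the fingers shut.

send_rows:
  series: [0.028,-0.052,0,0,0,0.028,-0.052,0,0,0,0.028,-0.052,0,0,0,0.028,-0.052,0,0,0,0.028,-0.052,0,0,0]

```text
clock: 0.78
ee_pos: [0.2937, 0.2883, 0.1996]
tool_rot: [-0.0, 0.131, 0.991, -0.002]
wrist_force: [1.0, 0.1, 0.9]
width: -0.0002
```

send_rows:
  series: [0.028,-0.053,-0.005,0,0,0.028,-0.053,-0.01,0,0,0.028,-0.053,-0.02,0,0,0.028,-0.053,-0.02,0,0,0.028,-0.053,-0.02,0,0]

```text
clock: 1.4
ee_pos: [0.4333, 0.0205, 0.1268]
tool_rot: [0.002, 0.131, 0.991, -0.001]
wrist_force: [0.9, 0.8, 0.1]
width: 0.0003
```

send_rows:
  series: [0.012,-0.022,-0.01,0,0,0,0,0,0,0]

```text
clock: 1.65
ee_pos: [0.4455, -0.0055, 0.1146]
tool_rot: [0.001, 0.134, 0.991, -0.001]
wrist_force: [-0.7, 0.4, 0.1]
width: -0.0004
```

send_rows:
  series: [0.006,-0.0035,-0.01,0,0,0,0,-0.012,0,0,0,0,-0.006,0,0,0,0,-0.005,0,0]

```text
clock: 2.15
ee_pos: [0.4514, -0.007, 0.08]
tool_rot: [0.001, 0.133, 0.991, -0.001]
wrist_force: [-0.1, 0.2, -0.5]
width: 0.0
```

Run:
```python
from rig import *
from h import *
f=grab_frame('scene');crop(f,240,190,110,110,5,'pics/a1.png');s=sense();print(s['wrist_force'],s['ee_pos'])
```

```text
[-0.26591354 -0.25295039  0.07221055] [ 0.45107879 -0.00694002  0.07935555]
```

View pics/a1.png

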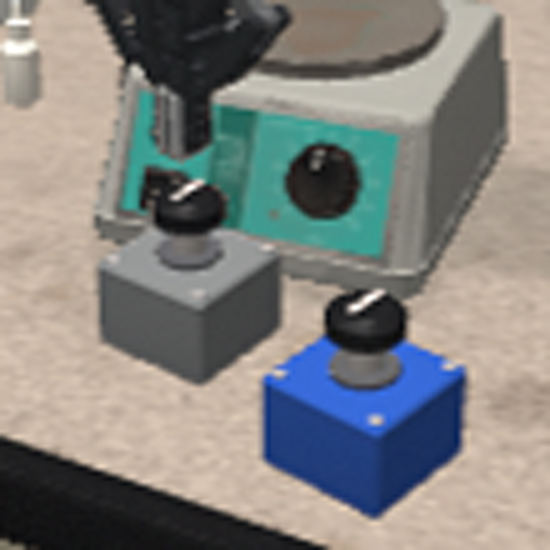

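Run:
```python
from rig import *
from h import *
f=pickle.load(open('pics/scene0.pkl','rb'));tp=pickle.load(open('pics/top0.pkl','rb'))
for X in((.451,-.007,.0794),(.451,-.009,.0875),(.451,-.009,.05)):
  p=proj(f,X);print(X,p,(p-[240,190])*5)
g=grab_frame('top');crop(g,235,170,120,100,6,'pics/a2.png')
# head triangulation: scene head centre vs top
ht=(260+200.5/8-.5,215+205.5/8-.5)
print(tri([(tp,*ht),(f,240+190/5,190+205/5)]))
w=grab_frame('wrist');cv2.imwrite('pics/a3.png',w['image'][:,:,::-1])
```

```text
(0.451, -0.007, 0.0794) [276.50649231 230.7055029 ] [182.53246153 203.52751452]
(0.451, -0.009, 0.0875) [277.13569301 228.07135642] [185.67846503 190.35678208]
(0.451, -0.009, 0.05) [277.41932574 240.94554976] [187.09662869 254.72774878]
[ 0.4523597  -0.00947597  0.07841896]
```

View pics/a2.png

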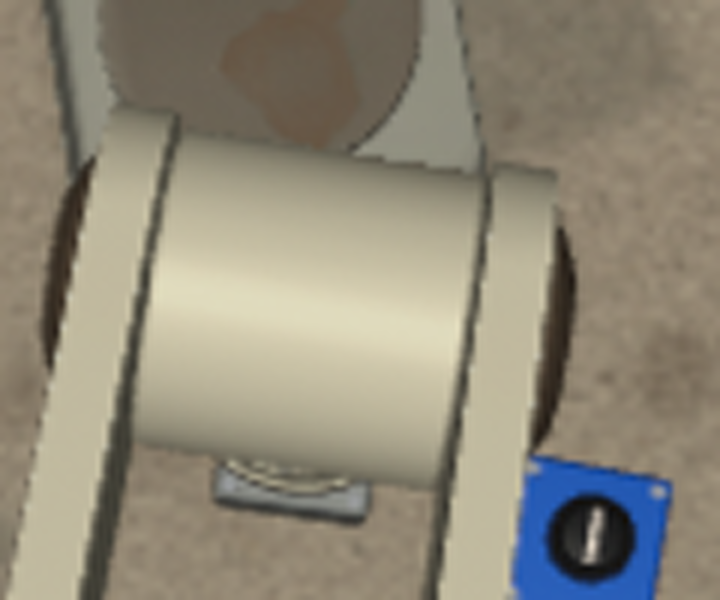

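View pics/a3.png

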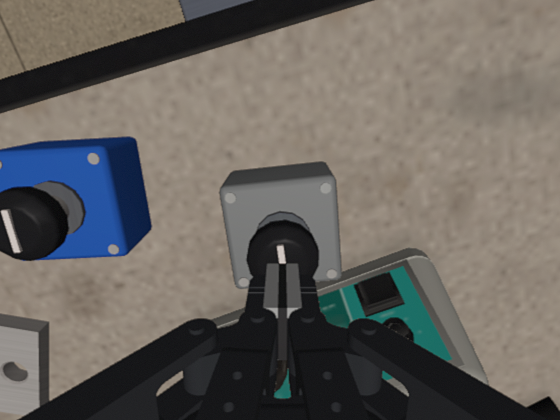

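Run:
```python
from rig import *
from h import *
f=grab_frame('scene');w=grab_frame('wrist');s=sense();print(s['ee_pos'],s['clock'])
print(proj(w,s['ee_pos']),proj(f,s['ee_pos']))
X=tri([(f,275.6,221.6),(w,282,266)]);print('tip',X,proj(f,X),proj(w,X))
print('head by wrist z.0875?',onz(w,283,250,.083))
```

```text
[ 0.45171927 -0.00739755  0.08067917] 2.4
[282.77821641 255.12457882] [276.77686126 230.17337199]
tip [ 0.44571852 -0.0067787   0.10710553] [275.13503096 221.85681393] [280.66068033 268.62664202]
head by wrist z.0875? [ 0.44788371 -0.00623817  0.083     ]
```

The fingertips look roughly 20 mm above where the TCP reading puts them, and the head is untouched. I'll descend by feel.

send_rows:
  series: [0,0,-0.005,0,0,0,0,-0.004,0,0,0,0,-0.003,0,0]

```text
clock: 2.78
ee_pos: [0.452, -0.0075, 0.0684]
tool_rot: [0.002, 0.133, 0.991, -0.001]
wrist_force: [0.1, -0.6, -0.4]
width: 0.0002
```

send_rows:
  series: [0,0,-0.003,0,0,0,0,-0.003,0,0]

```text
clock: 3.02
ee_pos: [0.452, -0.0075, 0.0619]
tool_rot: [0.002, 0.133, 0.991, -0.001]
wrist_force: [0.3, 0.0, -0.6]
width: -0.0001
```

Run:
```python
from rig import *
from h import *
f=grab_frame('scene');crop(f,240,190,110,110,5,'pics/a4.png');s=sense();print(s['wrist_force'],s['ee_pos'],s['qpos'])
```

```text
[-1.67846521 -1.03234404 -1.42519525] [ 0.45178209 -0.00750691  0.06154101] [-1.86615095e-01 -1.49685940e-02  1.90793649e+00 -1.06773397e-03
  1.24540875e+00 -1.49034736e+00]
```

View pics/a4.png

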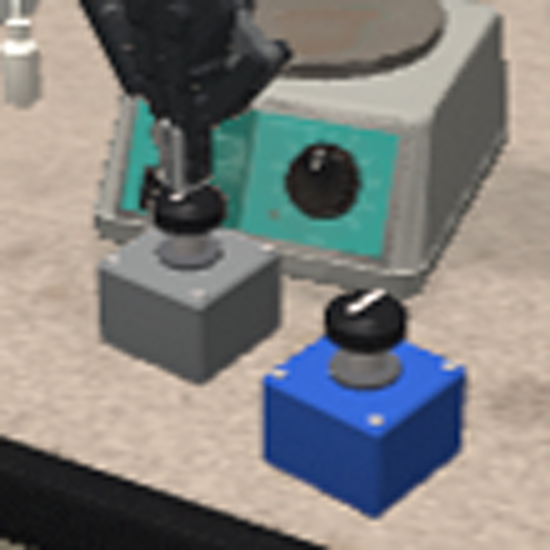

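send_rows:
  series: [0,0,-0.003,0,0,0,0,-0.003,0,0]

```text
clock: 3.32
ee_pos: [0.452, -0.0075, 0.0555]
tool_rot: [0.002, 0.133, 0.991, -0.001]
wrist_force: [-1.8, 0.0, 4.1]
width: -0.0
```

send_rows:
  series: [0,0,-0.002,0,0,0,0,-0.001,0,0]

```text
clock: 3.58
ee_pos: [0.4521, -0.0075, 0.0524]
tool_rot: [0.002, 0.133, 0.991, -0.001]
wrist_force: [-0.1, 0.7, 3.9]
width: 0.0001
```

Run:
```python
from rig import *
from h import *
f=grab_frame('scene');crop(f,240,190,110,110,5,'pics/a5.png');s=sense();print(s['wrist_force'],s['ee_pos'])
w=grab_frame('wrist');cv2.imwrite('pics/a6.png',w['image'][:,:,::-1])
```

```text
[ 0.14751586 -0.43118087  3.86371239] [ 0.45206217 -0.00755348  0.0523635 ]
```

View pics/a5.png

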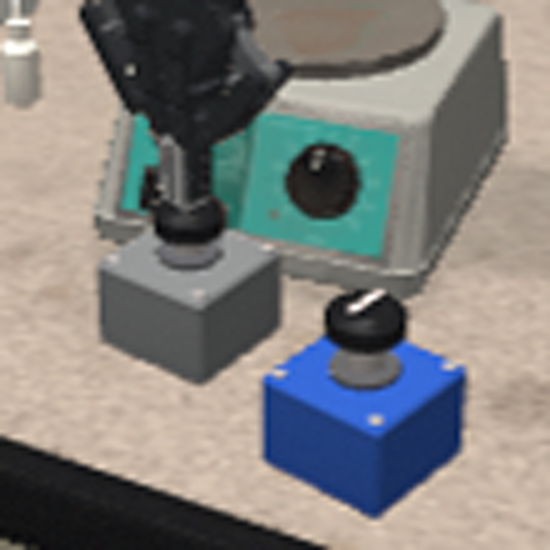

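View pics/a6.png

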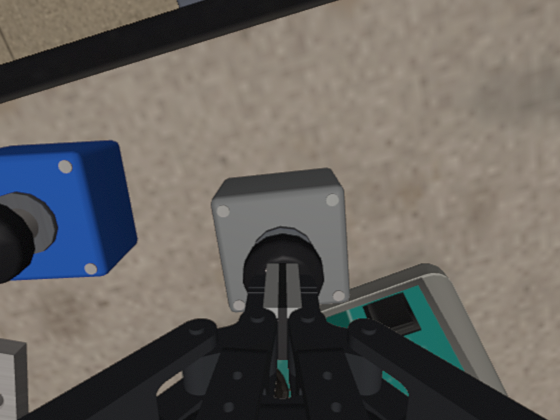

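send_rows:
  series: [0,0,-0.0015,0,0]

```text
clock: 3.8
ee_pos: [0.4522, -0.0076, 0.051]
tool_rot: [0.002, 0.133, 0.991, -0.001]
wrist_force: [-1.4, 0.5, 3.3]
width: -0.0002
```

send_rows:
  series: [0,0,-0.0015,0,0]

```text
clock: 3.92
ee_pos: [0.4524, -0.0076, 0.0497]
tool_rot: [0.002, 0.133, 0.991, -0.001]
wrist_force: [-3.4, 1.2, 19.9]
width: 0.0001
```

Bottomed at about 20 N. I'll lift off and check that it latched, and use the wrist view to find where the fingertips really are relative to the TCP reading.

send_rows:
  series: [0,0,0.02,0,0,0,0,0.05,0,0.02,0,0,0.05,0,0.04,-0.03,0.03,0.03,-5,0.085,-0.03,0.05,0,-10,0.085]

```text
clock: 4.55
ee_pos: [0.394, 0.0674, 0.2022]
tool_rot: [0.0, 0.257, 0.967, 0.0]
wrist_force: [1.4, 1.8, 0.1]
width: 0.0725
```

Run:
```python
from rig import *
from h import *
f=grab_frame('scene');crop(f,240,190,110,110,5,'pics/b1.png');s=sense();print(s['wrist_force'],s['ee_pos'],s['width'])
w=grab_frame('wrist');cv2.imwrite('pics/b2.png',w['image'][:,:,::-1]);pickle.dump(w,open('pics/b2.pkl','wb'))
for X in ((.4514,-.009,.05),(.4903,.0184,.05),(.4799,-.0465,.05),(.4127,-.0371,.05),(.4227,.0289,.05),s['ee_pos']):print(X,proj(w,X))
```

```text
[1.73954498 0.57496863 3.32033127] [0.39110009 0.0716072  0.2016382 ] 0.07896977869535438
(0.4514, -0.009, 0.05) [243.92722169 274.12619893]
(0.4903, 0.0184, 0.05) [286.79655423 291.12951601]
(0.4799, -0.0465, 0.05) [228.34132159 311.36376625]
(0.4127, -0.0371, 0.05) [199.10048266 257.01572822]
(0.4227, 0.0289, 0.05) [260.9786837  233.60702592]
[0.39110009 0.0716072  0.2016382 ] [282.86001404 254.6383741 ]
```

View pics/b1.png

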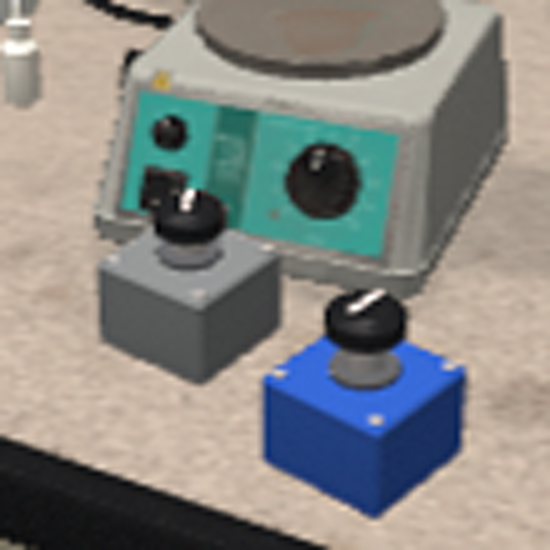

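View pics/b2.png

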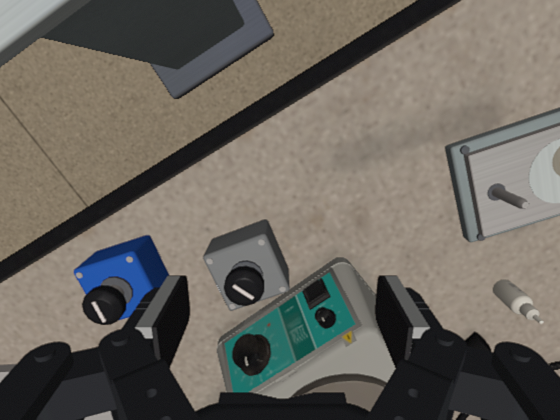

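The stop is latched: in the crop the head is lower and its mark has turned. The real fingertips sit about 27 mm above the reported TCP, as both contact and images show, so I'll allow for that. Next is the bottle.

send_rows:
  series: [0.016,0.033,0,-10.3,0.085,0.018,0.036,0,-10.3,0.085,0.018,0.036,0,-10.3,0.085,0.018,0.036,-0.01,-10.3,0.085,0.018,0.036,-0.02,-10.3,0.085]

```text
clock: 5.28
ee_pos: [0.483, 0.2494, 0.1704]
tool_rot: [0.001, 0.656, 0.755, 0.001]
wrist_force: [1.2, -0.2, -0.6]
width: 0.085
```

send_rows:
  series: [0.018,0.036,-0.02,-10.3,0.085,0.016,0.034,-0.01,-10.3,0.085,0,0,0,0,0.085]

```text
clock: 5.65
ee_pos: [0.5185, 0.3225, 0.1347]
tool_rot: [0.001, 0.784, 0.621, -0.002]
wrist_force: [-0.8, -0.3, -0.1]
width: 0.0852
```

```bash
cat >> h.py <<'E'
def yaw(s):
    q=s['tool_rot'];return (2*np.degrees(np.arctan2(q[2],q[1]))-90+180)%360-180
def st():
    from rig import sense
    s=sense();print('t',round(s['clock'],2),'ee',s['ee_pos'].round(4),'yaw',round(yaw(s),2),'F',s['wrist_force'].round(1),'w',round(s['width'],4),'q',s['tool_rot'].round(4));return s
E
python3 - <<'E'
from rig import *
from h import *
w=grab_frame('wrist');cv2.imwrite('pics/b3.png',w['image'][:,:,::-1]);s=st();pickle.dump(w,open('pics/b3.pkl','wb'))
E
```

```text
t 5.7 ee [0.5182 0.3215 0.1353] yaw -13.04 F [ 0.5 -0.1 -0.5] w 0.0851 q [ 0.0009  0.7828  0.6223 -0.002 ]
```

View pics/b3.png

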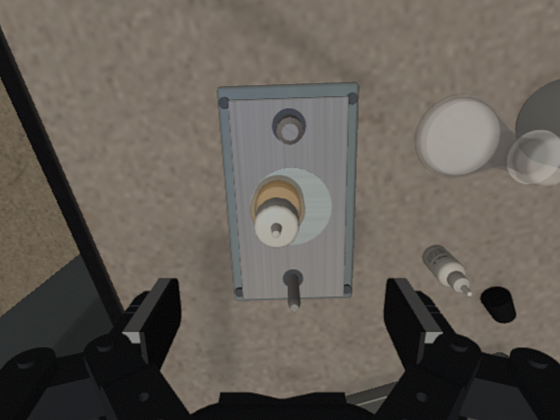

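Run:
```python
from rig import *
from h import *
w=pickle.load(open('pics/b3.pkl','rb'))
print('nub',onz(w,276,231,.111),'cap',onz(w,277,222,.105))
print('thick',onz(w,290,132,.075),'thick base',onz(w,287,124,.03),'thin',onz(w,294,305,.075))
C=[onz(w,*p,.03)[:2] for p in((230,99),(349,97),(351,289),(240,291))];print(C,np.mean(C,0))
p0=np.array([.511,.319])
```

```text
nub [0.5157904  0.32666721 0.111     ] cap [0.51705985 0.32984341 0.105     ]
thick [0.53617216 0.37629748 0.075     ] thick base [0.53510544 0.37772979 0.03      ] thin [0.51105435 0.25212782 0.075     ]
[array([0.49829219, 0.4047729 ]), array([0.58374876, 0.38618427]), array([0.55816252, 0.22742126]), array([0.4628248 , 0.24763457])] [0.52575707 0.31650325]
```

send_rows:
  series: [-0.005,0.001,-0.03,1.5,0.085,0,0,-0.03,0,0.085,0,0,-0.02,0,0.085,0,0,-0.015,0,0.085]

```text
clock: 6.2
ee_pos: [0.514, 0.3192, 0.0397]
tool_rot: [0.002, 0.771, 0.637, -0.0]
wrist_force: [-0.3, 0.9, -0.4]
width: 0.0848
```

Run:
```python
from rig import *
from h import *
w=grab_frame('scene');crop(w,150,130,110,110,5,'pics/b4.png');s=st()
```

```text
t 6.25 ee [0.5133 0.3189 0.0378] yaw -10.94 F [-1.1 -0.7 -2.7] w 0.0849 q [ 0.0014  0.7713  0.6365 -0.0016]
```

View pics/b4.png

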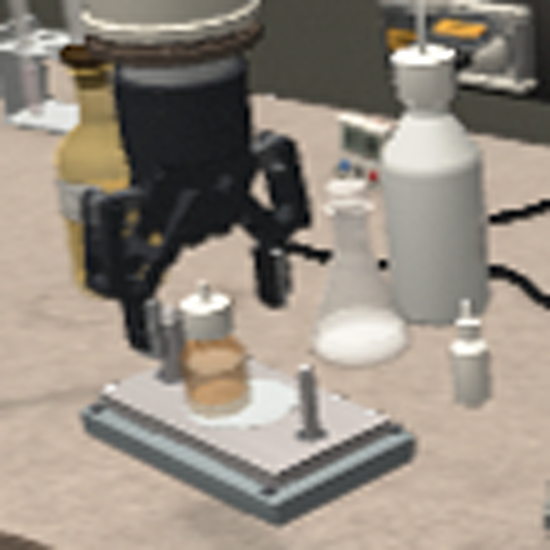

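send_rows:
  series: [0,0.001,-0.012,0,0.085,0,0,-0.007,0,0.085,0,0,0,0,0.02,0,0,0,0,0.02,0,0,0,0,0.02]

```text
clock: 6.88
ee_pos: [0.5145, 0.3199, 0.02]
tool_rot: [0.002, 0.771, 0.637, -0.0]
wrist_force: [-0.7, -0.7, -1.3]
width: 0.0366
```

send_rows:
  series: [0,0,0,0,0.02,0,0,0,0,0.02]

```text
clock: 7.12
ee_pos: [0.5147, 0.32, 0.0204]
tool_rot: [0.002, 0.771, 0.637, 0.0]
wrist_force: [0.4, -0.8, -0.6]
width: 0.0366
```

Run:
```python
from rig import *
from h import *
w=grab_frame('scene');crop(w,150,130,110,110,5,'pics/b5.png');s=st()
```

```text
t 7.17 ee [0.5146 0.32   0.0204] yaw -10.85 F [ 0.2  0.1 -1.1] w 0.0368 q [2.000e-03 7.708e-01 6.371e-01 2.000e-04]
```

View pics/b5.png

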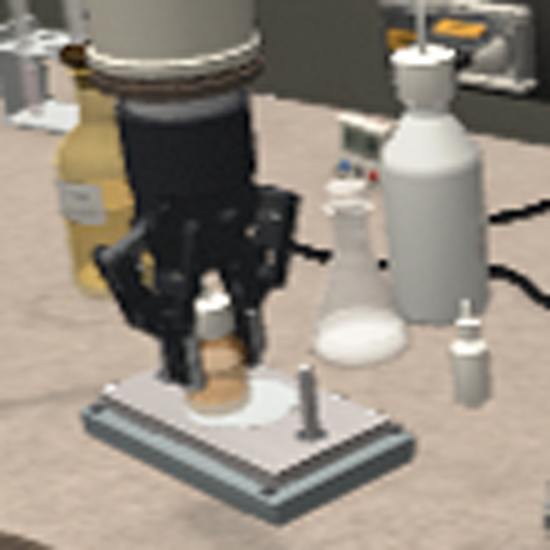

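send_rows:
  series: [0,0,0.015,0,0.02,0,0,0.03,0,0.02,0,0,0.035,0,0.02]

```text
clock: 7.55
ee_pos: [0.5133, 0.3194, 0.102]
tool_rot: [0.001, 0.771, 0.637, -0.002]
wrist_force: [0.4, -0.4, -1.6]
width: 0.0366
```

Run:
```python
from rig import *
from h import *
w=grab_frame('scene');crop(w,150,130,110,110,5,'pics/b6.png');s=st()
```

```text
t 7.6 ee [0.5151 0.3202 0.1074] yaw -10.85 F [ 1.5 -0.   6.1] w 0.0367 q [0.0022 0.7708 0.6371 0.0013]
```

View pics/b6.png

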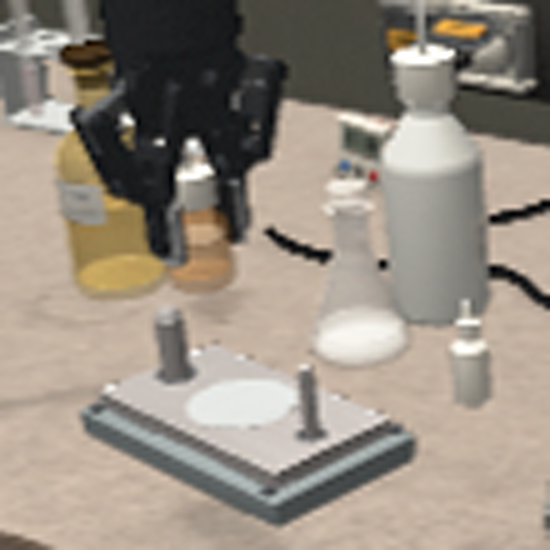

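Bottle is held clear of the pins. I'll set it down on the left side of the press at about (0.54, 0.45).

send_rows:
  series: [0.009,0.045,0,0,0.02,0.009,0.045,0,0,0.02,0.008,0.042,-0.01,0,0.02,0,0,-0.03,0,0.02,0,0,-0.03,0,0.02]

```text
clock: 8.22
ee_pos: [0.5441, 0.458, 0.0457]
tool_rot: [0.003, 0.771, 0.637, 0.007]
wrist_force: [0.8, -0.2, -0.8]
width: 0.0367
```

send_rows:
  series: [0,0,-0.012,0,0.02,0,0,0,0,0.02]

```text
clock: 8.48
ee_pos: [0.5436, 0.4577, 0.0329]
tool_rot: [0.003, 0.771, 0.637, 0.006]
wrist_force: [-0.5, -0.2, -1.0]
width: 0.037
```

Run:
```python
from rig import *
from h import *
w=grab_frame('scene');crop(w,150,130,110,110,5,'pics/b7.png');s=st()
```

```text
t 8.53 ee [0.5438 0.4579 0.0336] yaw -10.88 F [-0.  -0.3 -1. ] w 0.0364 q [0.0031 0.771  0.6368 0.0069]
```

View pics/b7.png

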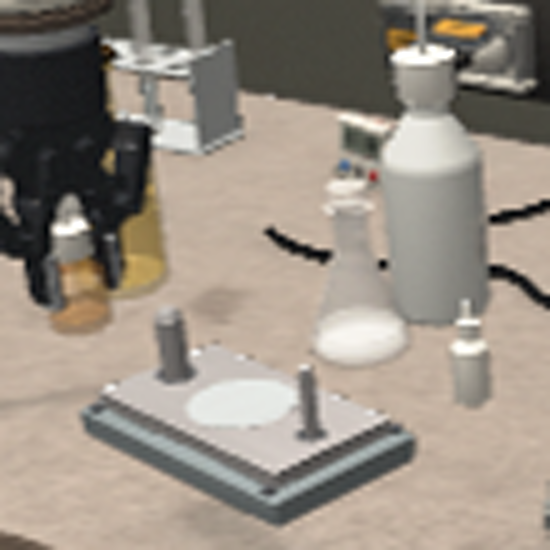

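send_rows:
  series: [0,0,-0.02,0,0.02,0,0,-0.015,0,0.02,0,0,-0.004,0,0.02]

```text
clock: 8.9
ee_pos: [0.5447, 0.4581, -0.0056]
tool_rot: [0.003, 0.771, 0.637, 0.008]
wrist_force: [-0.1, -0.7, -1.2]
width: 0.0367
```

send_rows:
  series: [0,0,-0.003,0,0.02]

```text
clock: 9.02
ee_pos: [0.5448, 0.4581, -0.0089]
tool_rot: [0.003, 0.771, 0.637, 0.008]
wrist_force: [-0.2, 0.0, -0.7]
width: 0.0365
```

send_rows:
  series: [0,0,-0.001,0,0.02]

```text
clock: 9.15
ee_pos: [0.5448, 0.4581, -0.01]
tool_rot: [0.003, 0.771, 0.637, 0.008]
wrist_force: [-0.2, 0.4, -0.6]
width: 0.0366
```

send_rows:
  series: [0,0,-0.001,0,0.02]

```text
clock: 9.28
ee_pos: [0.5449, 0.4584, -0.0101]
tool_rot: [0.003, 0.771, 0.637, 0.009]
wrist_force: [-5.0, -2.2, 12.3]
width: 0.0367
```

send_rows:
  series: [0,0,0,0,0.06,0,0,0,0,0.085,0,0,0,0,0.085,0,0,0.03,0,0.085,0,0,0.06,0,0.085]

```text
clock: 9.9
ee_pos: [0.5432, 0.457, 0.0773]
tool_rot: [0.003, 0.771, 0.637, 0.005]
wrist_force: [0.8, 0.0, 0.9]
width: 0.0848
```

send_rows:
  series: [0,-0.02,0.06,0,0.085,-0.01,-0.05,0.02,0,0.085,-0.015,-0.06,0,0,0.085]

```text
clock: 10.28
ee_pos: [0.5188, 0.3274, 0.1641]
tool_rot: [0.004, 0.77, 0.638, 0.009]
wrist_force: [1.3, -0.9, 0.1]
width: 0.0852
```

Run:
```python
from rig import *
from h import *
f=grab_frame('scene');crop(f,120,130,140,110,5,'pics/b8.png');s=st()
w=grab_frame('wrist');cv2.imwrite('pics/b9.png',w['image'][:,:,::-1]);pickle.dump(w,open('pics/b9.pkl','wb'))
```

```text
t 10.32 ee [0.5169 0.3215 0.1635] yaw -10.81 F [ 5.  -3.8  2.9] w 0.0853 q [0.0042 0.7705 0.6373 0.007 ]
```

View pics/b8.png

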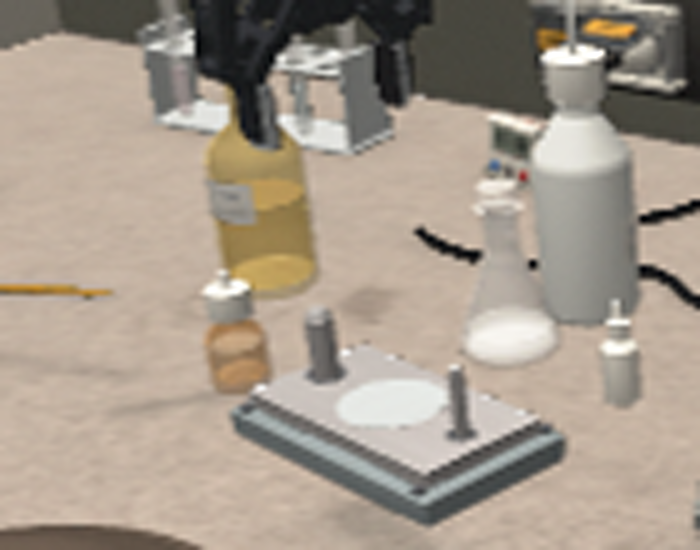

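View pics/b9.png

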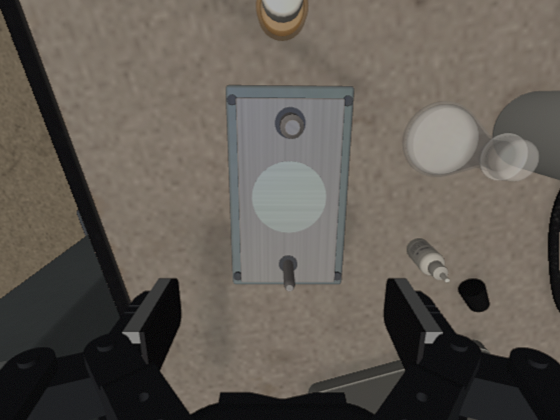

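Bottle stands upright left of the press. The arm has settled, so I'll measure the pins with the wrist camera.

send_rows:
  series: [0.004,-0.011,0,0,0.085,0,0,0,0,0.085,0,0,0,0,0.085]

```text
clock: 10.75
ee_pos: [0.5226, 0.3131, 0.1635]
tool_rot: [0.004, 0.771, 0.637, 0.008]
wrist_force: [0.1, 0.5, 0.0]
width: 0.0851
```

Run:
```python
from rig import *
from h import *
f=grab_frame('scene');w=grab_frame('wrist');s=st();pickle.dump((w,s),open('pics/pins.pkl','wb'))
crop(w,210,60,160,200,4,'pics/b10.png')
```

```text
t 10.85 ee [0.5224 0.3131 0.1634] yaw -10.9 F [ 0.5  0.1 -0.1] w 0.0848 q [0.0037 0.771  0.6368 0.0076]
```

View pics/b10.png

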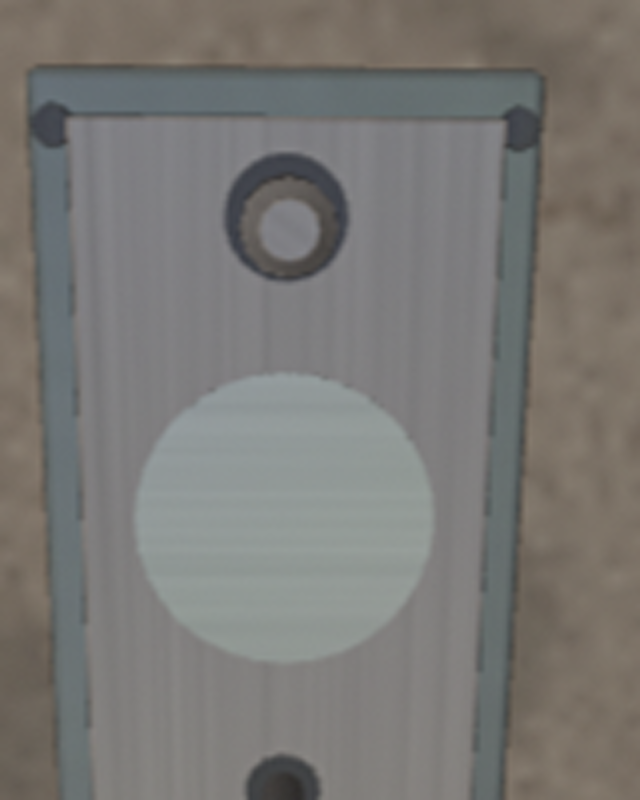

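Run:
```python
from h import *
w,s=pickle.load(open('pics/pins.pkl','rb'))
crop(w,220,230,120,80,6,'pics/b11.png')
```

```text
(no output)
```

View pics/b11.png

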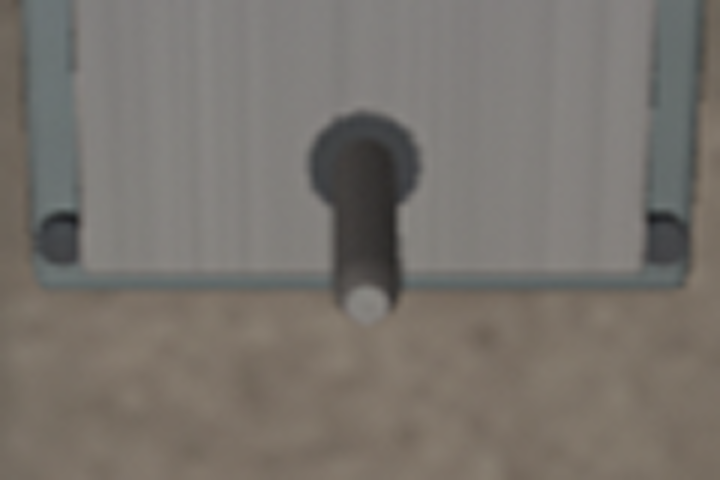

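Run:
```python
from h import *
w,s=pickle.load(open('pics/pins.pkl','rb'))
deg=lambda d:np.degrees(np.arctan2(d[1],d[0]))
a=onz(w,282.1,116.9,.075)[:2];b=onz(w,280.9,280.2,.075)[:2]
print(a,b,(a+b)/2,deg(a-b),np.linalg.norm(a-b))
C=[onz(w,*p,.03)[:2] for p in((210+66/4-.4,60+117/4-.4),(210+506/4-.4,60+119/4-.4),(220+645/6-.4,230+272/6-.4),(220+82/6-.4,230+272/6-.4))]
print(np.mean(C,0),deg(C[0]-C[3]+C[1]-C[2]),np.linalg.norm(C[0]-C[1]),np.linalg.norm(C[3]-C[2]),np.linalg.norm(C[0]-C[3]))
print('disc',onz(w,210+285/4,60+518/4,.03))
```

```text
[0.53611417 0.37649857] [0.51076156 0.2500306 ] [0.52343786 0.31326459] 78.66436053641215 0.1289841181131012
[0.52343502 0.3133274 ] 78.74848654947567 0.0889137517936266 0.08937120549761761 0.16732702131736846
disc [0.52391047 0.31334882 0.03      ]
```

send_rows:
  series: [-0.003,-0.055,0.005,-3,0.085,-0.003,-0.055,0,-3,0.085,-0.003,-0.055,0,-3,0.085,-0.003,-0.055,0,-3,0.085,-0.003,-0.055,0,-3,0.085]

```text
clock: 11.48
ee_pos: [0.5063, 0.036, 0.1671]
tool_rot: [0.004, 0.847, 0.531, 0.007]
wrist_force: [1.4, -0.6, -0.2]
width: 0.0849
```

send_rows:
  series: [-0.003,-0.055,0,0,0.085,-0.003,-0.055,0,0,0.085,-0.003,-0.055,0,0,0.085,-0.003,-0.055,0,0,0.085,-0.003,-0.055,0,0,0.085]

```text
clock: 12.1
ee_pos: [0.4911, -0.2463, 0.1672]
tool_rot: [0.004, 0.847, 0.532, 0.007]
wrist_force: [1.0, 0.9, -1.1]
width: 0.0848
```

send_rows:
  series: [0.002,-0.036,0,-0.7,0.085,0.002,-0.034,0,0,0.085,0,0,0,0,0.085,0,0,0,0,0.085]

```text
clock: 12.6
ee_pos: [0.4953, -0.3211, 0.1657]
tool_rot: [0.004, 0.851, 0.526, 0.007]
wrist_force: [-0.1, -0.0, 0.5]
width: 0.0852
```

Run:
```python
from rig import *
from h import *
f=grab_frame('scene');w=grab_frame('wrist');s=st();pickle.dump((w,s),open('pics/plate.pkl','wb'))
crop(w,190,60,190,200,4,'pics/d1.png')
```

```text
t 12.7 ee [ 0.4953 -0.3208  0.1659] yaw -26.51 F [-0.1  0.7 -0.6] w 0.0851 q [0.0037 0.8504 0.5261 0.0068]
```

View pics/d1.png

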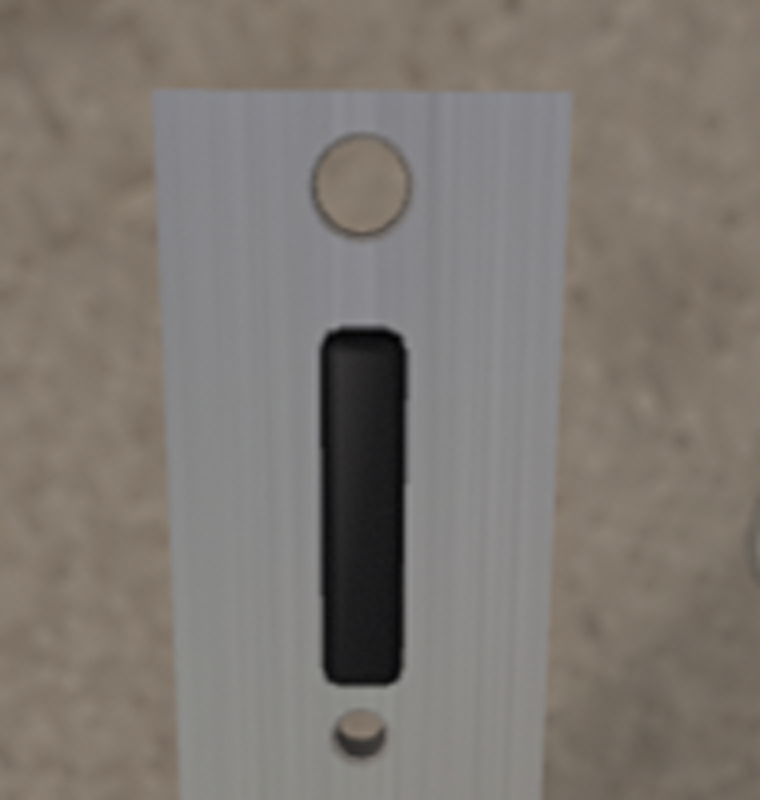

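Run:
```python
from h import *
w,s=pickle.load(open('pics/plate.pkl','rb'))
deg=lambda d:np.degrees(np.arctan2(d[1],d[0]))
px=lambda c:(190+(c[0]+.5)/4-.5,60+(c[1]+.5)/4-.5)
a=onz(w,*px((361,186)),.014)[:2];b=onz(w,*px((360,733)),.014)[:2]
print(a,b,(a+b)/2,deg(a-b),np.linalg.norm(a-b))
print('handle',onz(w,*px((363.5,506)),.053))
```

```text
[ 0.52701952 -0.25799532] [ 0.46917811 -0.37279151] [ 0.49809882 -0.31539341] 63.25820953407901 0.12854491217546107
handle [ 0.49950369 -0.31334576  0.053     ]
```

send_rows:
  series: [0.001,0.004,-0.045,0,0.06,0.001,0.002,-0.045,0,0.06,0,0,-0.04,0,0.06,0,0,-0.025,0,0.06]

```text
clock: 13.2
ee_pos: [0.4993, -0.3117, 0.0102]
tool_rot: [0.007, 0.849, 0.528, 0.008]
wrist_force: [0.7, -0.7, 0.0]
width: 0.0598
```

Run:
```python
from rig import *
from h import *
f=grab_frame('scene');s=st();crop(f,350,220,130,100,6,'pics/d2.png')
w=grab_frame('wrist');cv2.imwrite('pics/d3.png',w['image'][:,:,::-1])
```

```text
t 13.25 ee [ 0.4983 -0.3107  0.0073] yaw -26.24 F [-1.4  2.2 -6. ] w 0.0601 q [0.0051 0.8491 0.5281 0.0074]
```

View pics/d2.png

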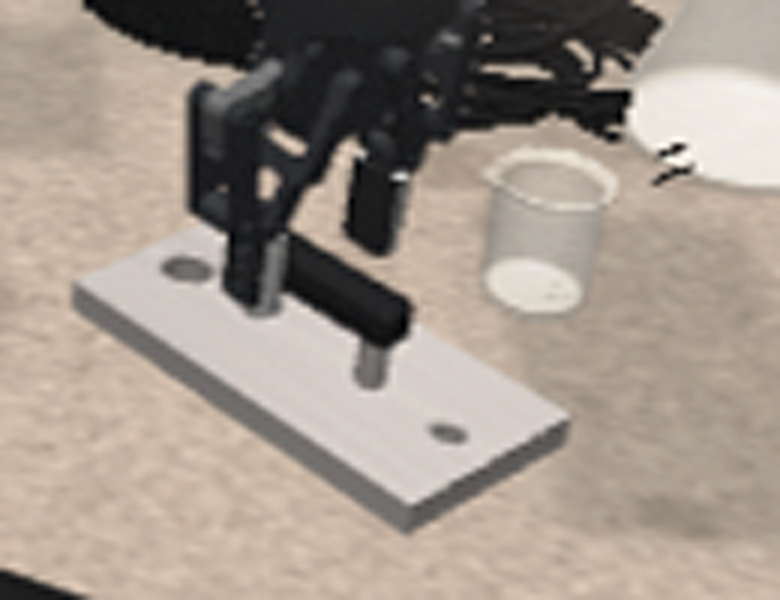

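View pics/d3.png

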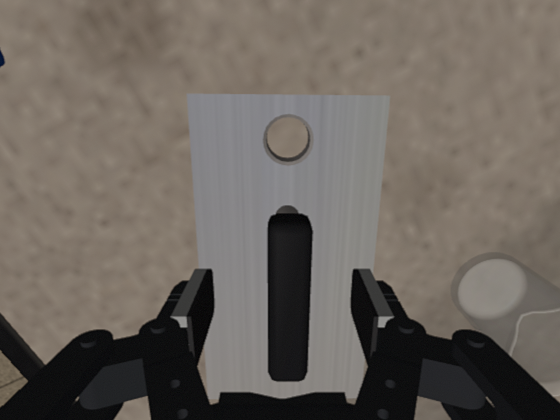

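Run:
```python
from rig import *
from h import *
w=grab_frame('wrist');s=st()
cv2.imwrite('pics/d4.png',w['image'][:,:,::-1])
e1=onz(w,290,216,.053);e2=onz(w,288,378,.053);print(e1,e2,(e1+e2)/2,np.linalg.norm(e1-e2))
print('hole',onz(w,287.5,139,.014))
print(proj(w,s['ee_pos']+[0,0,.035]),proj(w,s['ee_pos']+[0,0,.047]))
# open finger tip inner corners (3D from pixel, plane z)
for z in(.04,.045,.05):print(z,onz(w,212,270,z),onz(w,353,270,z),'w',np.linalg.norm(onz(w,212,270,z)-onz(w,353,270,z)))
```

```text
t 13.35 ee [ 0.4994 -0.312   0.0114] yaw -26.26 F [ 0.3 -0.5 -0.2] w 0.0601 q [0.0066 0.8492 0.528  0.0079]
[ 0.51649222 -0.28011784  0.053     ] [ 0.48274739 -0.34771011  0.053     ] [ 0.49961981 -0.31391397  0.053     ] 0.07554752673977587
hole [ 0.52736857 -0.25849311  0.014     ]
[285.98661609 291.60395727] [286.83687611 307.54426004]
0.04 [ 0.47385268 -0.29142     0.04      ] [ 0.52882982 -0.3191483   0.04      ] w 0.06157389735454198
0.045 [ 0.47588784 -0.28955676  0.045     ] [ 0.52890223 -0.31629513  0.045     ] w 0.059375630516370376
0.05 [ 0.477923   -0.28769353  0.05      ] [ 0.52897463 -0.31344196  0.05      ] w 0.05717736367819867
```

View pics/d4.png

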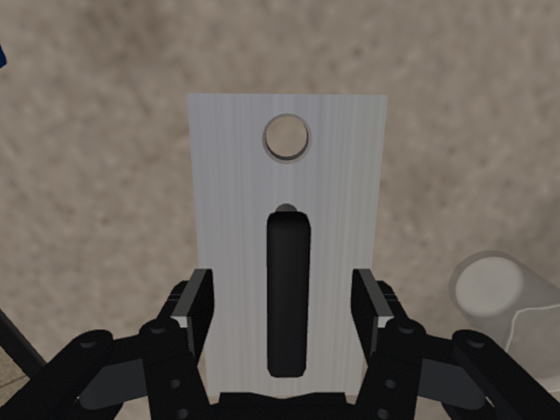

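send_rows:
  series: [0,-0.002,-0.01,0,0.06,0,0,-0.006,0,0.06,0,0,0,0,0.0,0,0,0,0,0.0,0,0,0,0,0.0]

```text
clock: 13.98
ee_pos: [0.5011, -0.315, -0.0015]
tool_rot: [0.009, 0.849, 0.528, 0.009]
wrist_force: [-1.3, 1.1, 1.1]
width: 0.0169
```

send_rows:
  series: [0,0,0,0,0,0,0,0,0,0]

```text
clock: 14.22
ee_pos: [0.501, -0.3149, -0.0014]
tool_rot: [0.009, 0.849, 0.528, 0.009]
wrist_force: [0.4, -0.6, -0.7]
width: 0.0169
```

Run:
```python
from rig import *
from h import *
f=grab_frame('scene');s=st();crop(f,350,220,130,100,6,'pics/d5.png')
w=grab_frame('wrist');cv2.imwrite('pics/d6.png',w['image'][:,:,::-1]);pickle.dump((w,s),open('pics/grip.pkl','wb'))
```

```text
t 14.28 ee [ 0.501  -0.3149 -0.0014] yaw -26.23 F [-0.   0.2 -0. ] w 0.0169 q [0.009  0.8491 0.5281 0.0087]
```

View pics/d5.png

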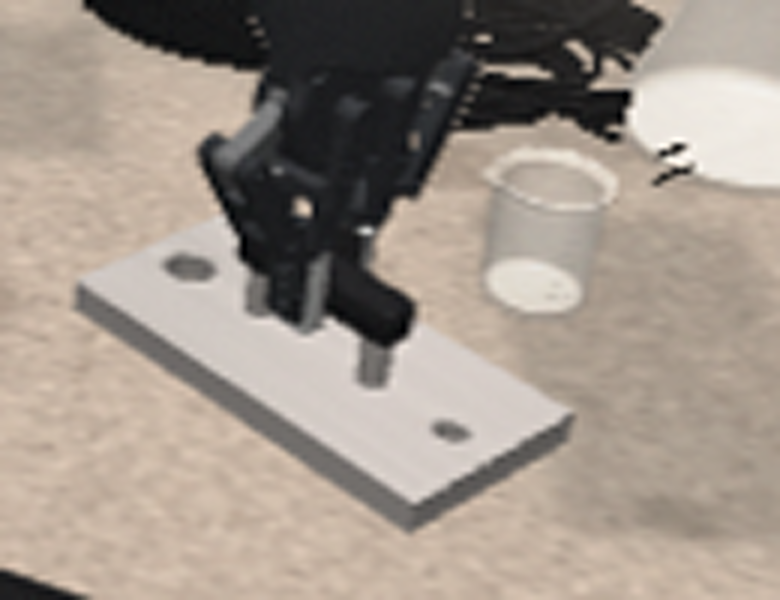

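View pics/d6.png

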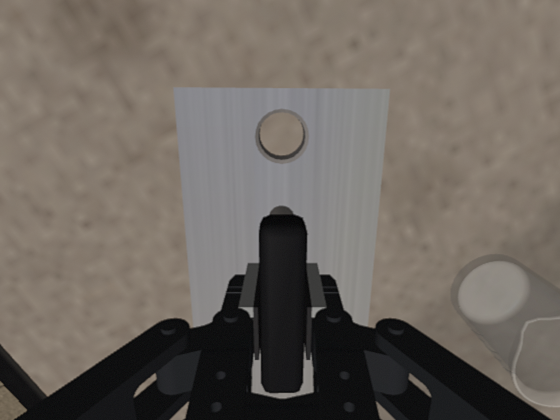

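send_rows:
  series: [0,0,0.006,0,0,0,0,0.015,0,0,0,0,0.03,0,0,0,0,0.04,0,0,0,0,0.04,0,0]

```text
clock: 14.95
ee_pos: [0.4992, -0.3135, 0.1329]
tool_rot: [0.006, 0.849, 0.528, 0.008]
wrist_force: [0.9, -0.2, -4.9]
width: 0.0168
```

Run:
```python
from rig import *
from h import *
f=grab_frame('scene');s=st();crop(f,330,160,160,130,5,'pics/d7.png')
w=grab_frame('wrist');cv2.imwrite('pics/d8.png',w['image'][:,:,::-1]);pickle.dump((w,s),open('pics/lift.pkl','wb'))
```

```text
t 15.0 ee [ 0.5008 -0.3147  0.139 ] yaw -26.22 F [ 1.7 -1.7  4.8] w 0.017 q [0.0098 0.849  0.5282 0.009 ]
```

View pics/d7.png

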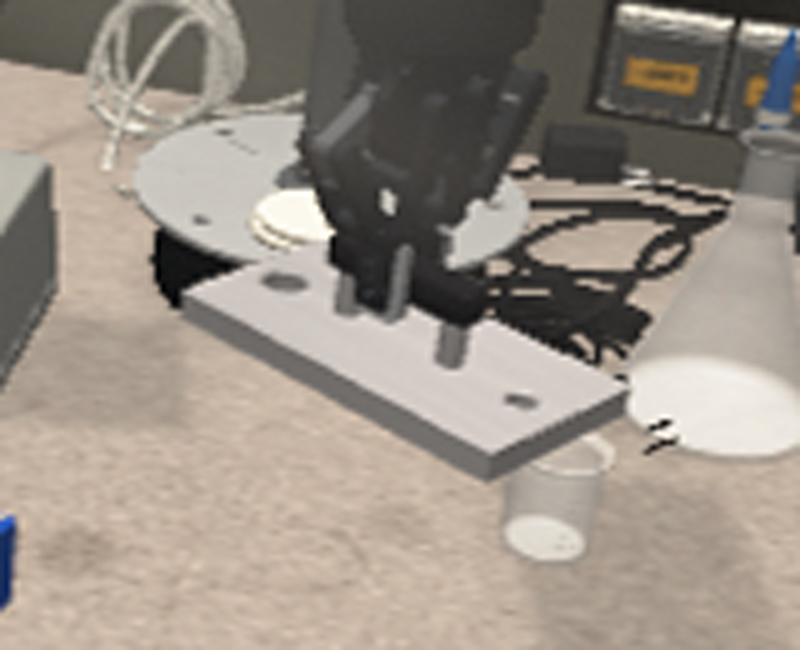

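View pics/d8.png

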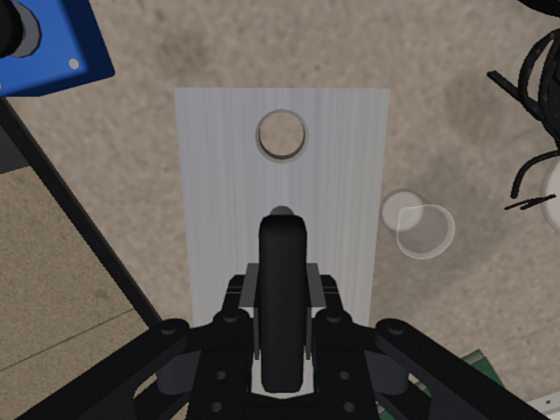

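Run:
```python
from h import *
w,s=pickle.load(open('pics/grip.pkl','rb'))
crop(w,160,70,240,150,3.3,'pics/d9.png')
im=cv2.cvtColor(w['image'],cv2.COLOR_RGB2GRAY)
```

```text
(no output)
```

View pics/d9.png

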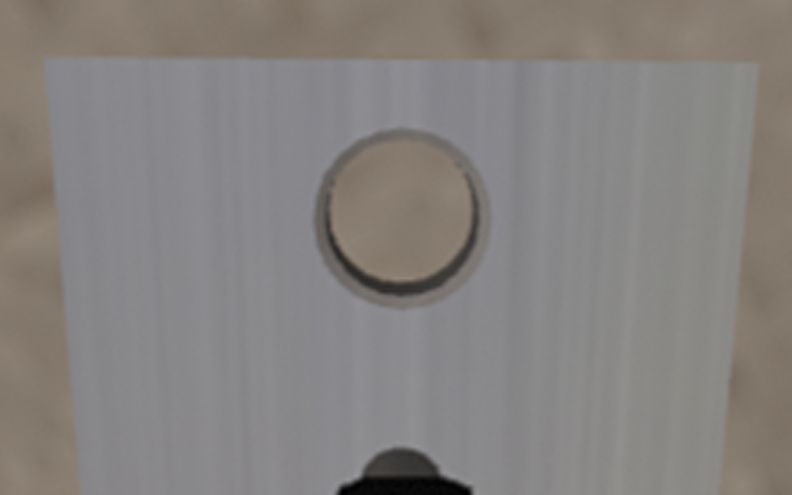

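Run:
```python
from h import *
w,s=pickle.load(open('pics/grip.pkl','rb'))
px=lambda x,y:(160+(x+.5)/3.3-.5,70+(y+.5)/3.3-.5)
deg=lambda d:np.degrees(np.arctan2(d[1],d[0]))
h=onz(w,*px(402.5,217),.014)[:2];a=onz(w,*px(45,58),.014)[:2];b=onz(w,*px(757,63),.014)[:2]
l1=onz(w,*px(79,490),.014)[:2];r1=onz(w,*px(720,490),.014)[:2]
print('hole',h,'edge y ang',deg(b-a)+90,np.linalg.norm(a-b),'sides',deg(a-l1),deg(b-r1))
for psi in(63.3,63.8):
  u=np.array([np.cos(np.radians(psi)),np.sin(np.radians(psi))])
  c=h-.065*u; c2=(a+b)/2-.085*u
  print(psi,c,c2)
  e=np.array([.5010,-.3149]);ty=-26.23
  for cc in(c,c2):
    th=np.radians(78.7-psi);R=np.array([[np.cos(th),-np.sin(th)],[np.sin(th),np.cos(th)]])
    print(' target ee',np.array([.5234,.3133])-R@(cc-e),'yaw',ty+78.7-psi)
```

```text
hole [ 0.52830403 -0.25839029] edge y ang 63.4082858823769 0.08889990418198236 sides 63.14754703061357 63.821241522116445
63.3 [ 0.4990983  -0.31645943] [ 0.49875092 -0.31716212]
 target ee [0.52481931 0.31530844] yaw -10.829999999999998
 target ee [0.52496761 0.31607816] yaw -10.829999999999998
63.8 [ 0.49960615 -0.31671208] [ 0.49941504 -0.31749251]
 target ee [0.52428103 0.31540955] yaw -11.329999999999998
 target ee [0.52426505 0.31621289] yaw -11.329999999999998
```

send_rows:
  series: [0,0.01,0.03,0,0,0,0.04,0.005,0,0,0.002,0.05,0,1.5,0,0.002,0.05,0,1.5,0,0.002,0.05,0,1.5,0]

```text
clock: 15.68
ee_pos: [0.5049, -0.1117, 0.1713]
tool_rot: [0.009, 0.828, 0.56, 0.009]
wrist_force: [1.4, 1.0, -5.0]
width: 0.0168
```

send_rows:
  series: [0.002,0.05,0,1.5,0,0.002,0.05,0,1.5,0,0.002,0.05,0,1.5,0,0.002,0.05,0,1.5,0,0.002,0.05,0,1.5,0]

```text
clock: 16.3
ee_pos: [0.5124, 0.1467, 0.1702]
tool_rot: [0.008, 0.789, 0.614, 0.009]
wrist_force: [0.4, -0.4, -4.8]
width: 0.0169
```

send_rows:
  series: [0.003,0.05,0,1.1,0,0.003,0.05,-0.005,1,0,0.003,0.04,-0.01,1,0,0.003,0.022,-0.01,0,0,0,0,0,0,0]

```text
clock: 16.92
ee_pos: [0.5222, 0.3166, 0.1423]
tool_rot: [0.007, 0.77, 0.638, 0.008]
wrist_force: [0.4, -0.2, -4.3]
width: 0.0168
```

Run:
```python
from rig import *
from h import *
f=grab_frame('scene');s=st();crop(f,140,110,140,130,5,'pics/e1.png')
w=grab_frame('wrist');cv2.imwrite('pics/e2.png',w['image'][:,:,::-1]);pickle.dump((w,s),open('pics/e2.pkl','wb'))
```

```text
t 16.98 ee [0.5224 0.3159 0.1429] yaw -10.76 F [ 0.3  0.2 -3.8] w 0.0169 q [0.0075 0.7703 0.6376 0.0083]
```

View pics/e1.png

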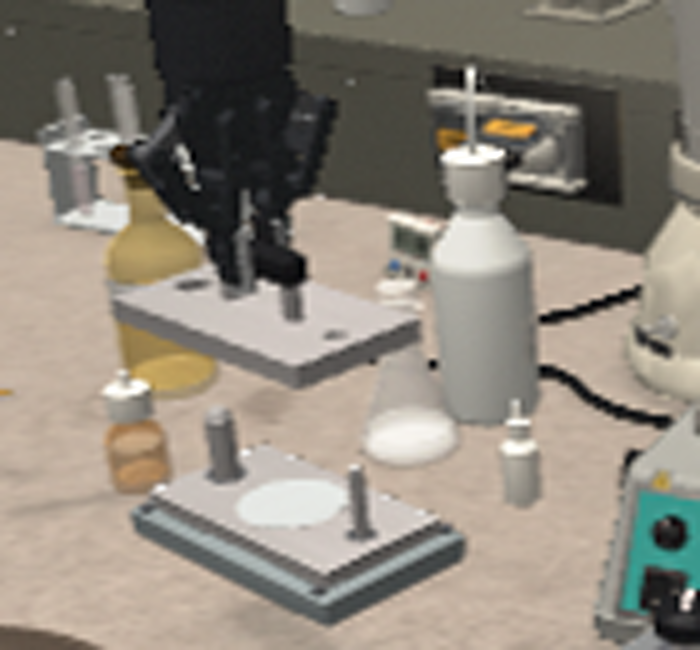

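View pics/e2.png

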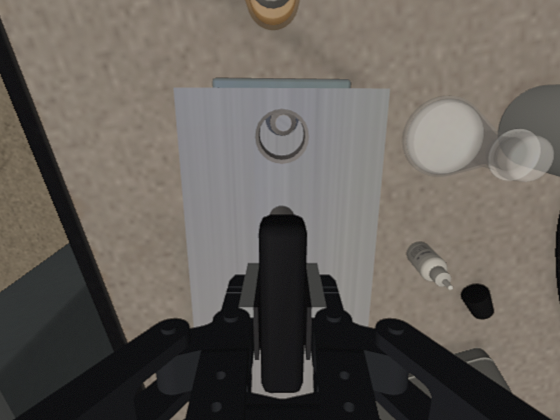

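```bash
cat > rel.py <<'E'
from rig import *
from h import *
import sys
def hole(w,pz,tag):
    crop(w,230,80,110,80,7,f'pics/{tag}.png')
E
python3 - <<'E'
from h import *
w,s=pickle.load(open('pics/e2.pkl','rb'))
crop(w,230,80,110,80,7,'pics/e3.png')
E
```

```text
(no output)
```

View pics/e3.png

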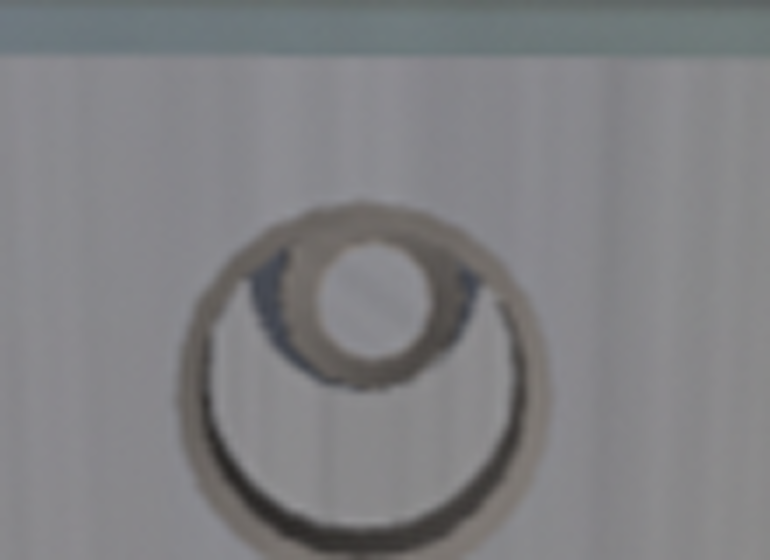

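Run:
```python
from h import *
w,s=pickle.load(open('pics/e2.pkl','rb'))
px=lambda x,y:(230+(x+.5)/7-.5,80+(y+.5)/7-.5)
pz=s['ee_pos'][2]+.0014+.014
h=onz(w,*px(365,390),pz)[:2];p=onz(w,*px(376,300),.075)[:2]
u=np.radians(78.7);uy=np.array([np.cos(u),np.sin(u)]);ux=np.array([np.sin(u),-np.cos(u)])
print(h,p,'pin-hole in plate x,y',(p-h)@ux,(p-h)@uy, s['ee_pos'])
```

```text
[0.53357816 0.37771241] [0.53619682 0.3765149 ] pin-hole in plate x,y 0.002802544083418839 -0.0006611765748505789 [0.52238798 0.31587883 0.14285608]
```

send_rows:
  series: [0.0025,-0.001,-0.02,-0.2,0,0,0,-0.02,0,0,0,0,-0.013,0,0,0,0,0,0,0]

```text
clock: 17.52
ee_pos: [0.5268, 0.3102, 0.0914]
tool_rot: [0.009, 0.773, 0.634, 0.01]
wrist_force: [0.8, -0.7, -4.9]
width: 0.0167
```

Run:
```python
from rig import *
from h import *
f=grab_frame('scene');crop(f,140,110,140,130,5,'pics/e4.png')
w=grab_frame('wrist');s=st();crop(w,230,80,110,80,7,'pics/e5.png');pickle.dump((w,s),open('pics/e5.pkl','wb'))
```

```text
t 17.62 ee [0.5273 0.3107 0.0926] yaw -11.28 F [-0.1  0.3 -4.7] w 0.017 q [0.0088 0.7731 0.6341 0.0108]
```

View pics/e4.png

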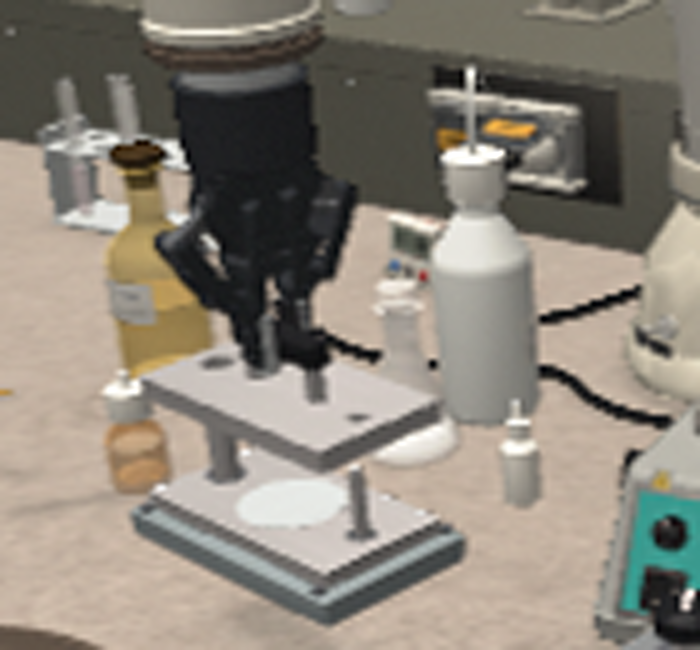

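View pics/e5.png

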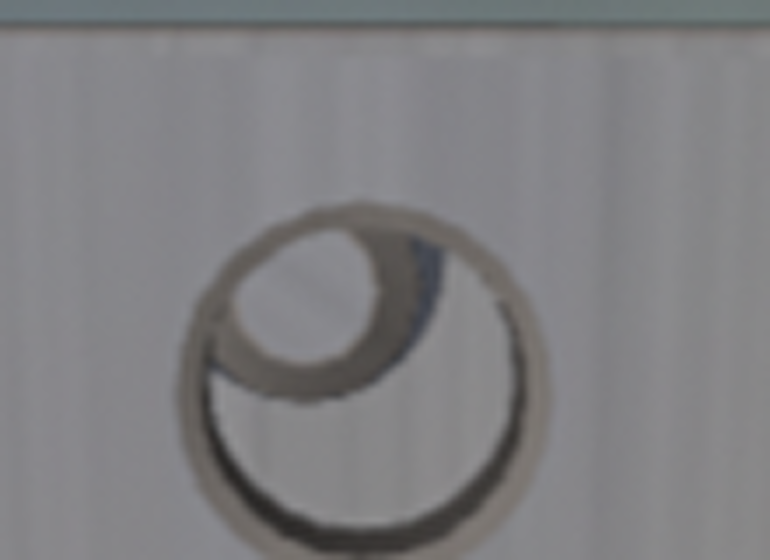

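```bash
cat > m.py <<'E'
from h import *
import sys
tag,x,y=sys.argv[1],float(sys.argv[2]),float(sys.argv[3])
w,s=pickle.load(open(f'pics/{tag}.pkl','rb'))
px=lambda x,y:(230+(x+.5)/7-.5,80+(y+.5)/7-.5)
pz=s['ee_pos'][2]+.0014+.014
h=onz(w,*px(365,390),pz)[:2];p=onz(w,*px(x,y),.075)[:2]
u=np.radians(78.7);uy=np.array([np.cos(u),np.sin(u)]);ux=np.array([np.sin(u),-np.cos(u)])
print(h.round(4),p.round(4),'pin-hole world',(p-h).round(4),'plate x,y',round((p-h)@ux,4),round((p-h)@uy,4),'plate yaw',yaw(s)+89.68)
# both holes from yaw
v=np.radians(yaw(s)+89.68);c=h-.065*np.array([np.cos(v),np.sin(v)]);print('centre err (press-plate)',np.array([.5234,.3133])-c)
q=s['tool_rot'];print('tilt tool z',2*(q[1]*q[3]+q[0]*q[2]),2*(q[2]*q[3]-q[0]*q[1]))
E
python3 m.py e5 308 297
```

```text
[0.5388 0.3721] [0.5362 0.376 ] pin-hole world [-0.0026  0.0038] plate x,y -0.0033 0.0032 plate yaw 78.40105284110973
centre err (press-plate) [-0.00233037  0.00483903]
tilt tool z 0.02784799434996351 9.549845391022826e-05
```

send_rows:
  series: [-0.0025,0.0042,0,0.3,0,0,0,0,0,0,0,0,0,0,0]

```text
clock: 18.0
ee_pos: [0.5252, 0.3156, 0.0944]
tool_rot: [0.009, 0.771, 0.636, 0.012]
wrist_force: [0.0, -1.0, -5.4]
width: 0.0171
```

```bash
cat > g.py <<'E'
from rig import *
from h import *
import sys
w=grab_frame('wrist');s=st();crop(w,230,80,110,80,7,f'pics/{sys.argv[1]}.png');pickle.dump((w,s),open(f'pics/{sys.argv[1]}.pkl','wb'))
E
python3 g.py e6
```

```text
t 18.05 ee [0.5252 0.3156 0.0944] yaw -10.95 F [ 0.   0.5 -3.8] w 0.017 q [0.0091 0.7712 0.6364 0.012 ]
```

View pics/e6.png

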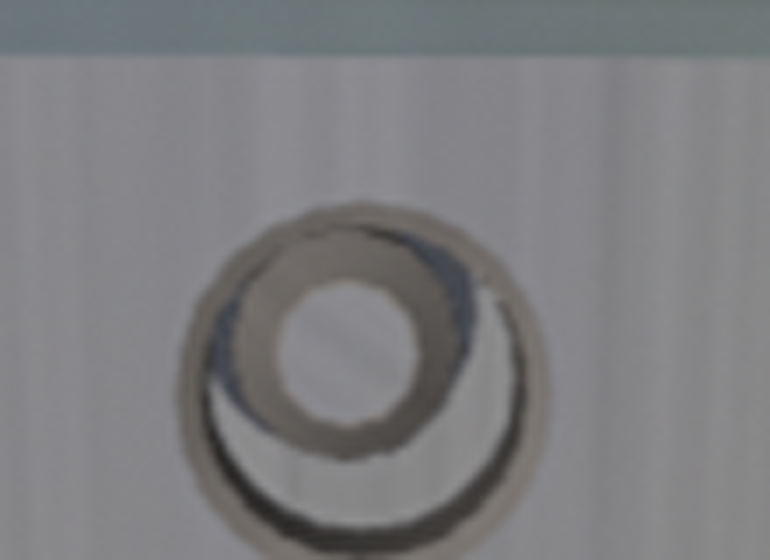

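```bash
python3 m.py e6 348 352
```

```text
[0.5365 0.3773] [0.536  0.3766] pin-hole world [-0.0004 -0.0007] plate x,y -0.0003 -0.0008 plate yaw 78.73366755111621
centre err (press-plate) [-0.00037006 -0.00028624]
tilt tool z 0.03008178522580132 0.0013142145806414578
```

send_rows:
  series: [-0.0006,0,-0.006,0,0,-0.0003,0.0005,-0.006,0,0,0,0,0,0,0,0,0,0,0,0]

```text
clock: 18.55
ee_pos: [0.5241, 0.316, 0.0811]
tool_rot: [0.009, 0.771, 0.636, 0.012]
wrist_force: [0.0, 0.5, -5.3]
width: 0.017
```

```bash
python3 g.py e7
```

```text
t 18.6 ee [0.5241 0.316  0.0811] yaw -10.95 F [ 0.5  0.6 -4.7] w 0.0171 q [0.009  0.7712 0.6364 0.0116]
```

View pics/e7.png

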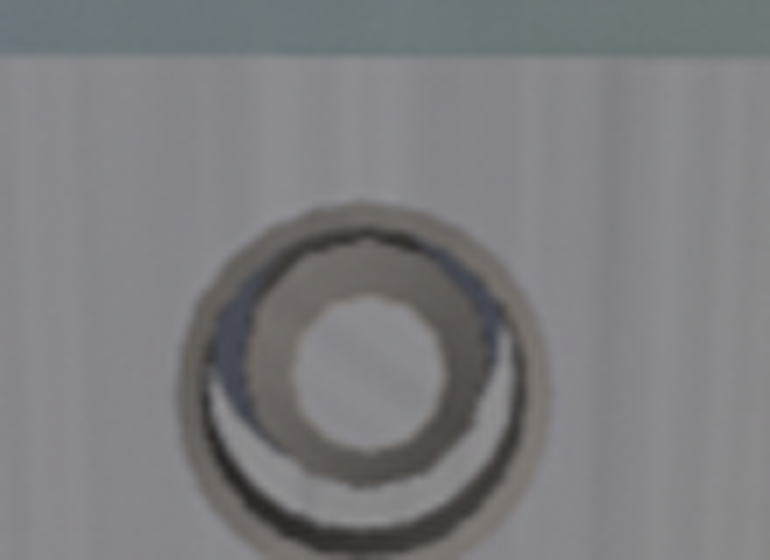

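```bash
python3 m.py e7 370 373
```

```text
[0.5353 0.3778] [0.536  0.3765] pin-hole world [ 0.0007 -0.0012] plate x,y 0.001 -0.0011 plate yaw 78.73421372106321
centre err (press-plate) [ 0.00078081 -0.00072722]
tilt tool z 0.029381298527938172 0.0009795337802088883
```

send_rows:
  series: [0.0007,-0.001,-0.003,0,0,0,0,0,0,0,0,0,0,0,0]

```text
clock: 18.98
ee_pos: [0.5249, 0.3149, 0.0781]
tool_rot: [0.009, 0.771, 0.636, 0.012]
wrist_force: [-0.4, 0.6, -5.6]
width: 0.0171
```

```bash
python3 g.py e8;python3 - <<'E'
from rig import *
from h import *
f=grab_frame('scene');crop(f,140,150,110,100,6,'pics/e8s.png')
E
```

```text
t 19.02 ee [0.5249 0.3149 0.078 ] yaw -10.95 F [ 0.7 -0.1 -4.7] w 0.0169 q [0.009  0.7713 0.6364 0.0117]
```

View pics/e8.png

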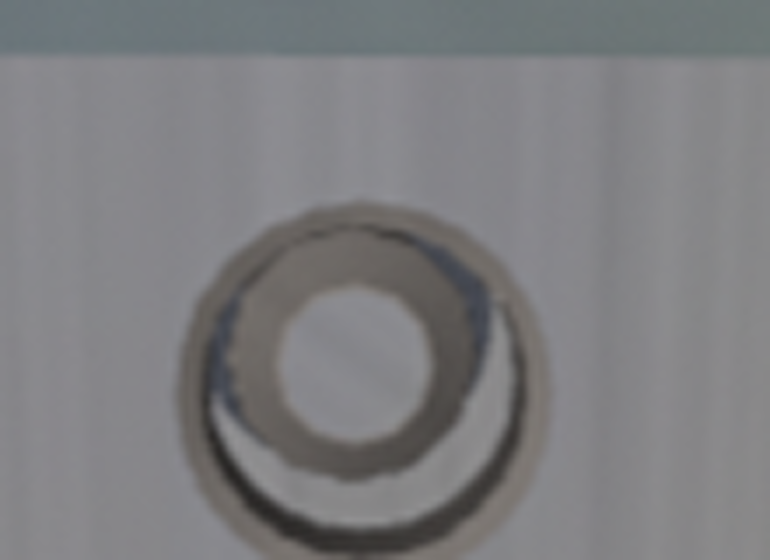

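View pics/e8s.png

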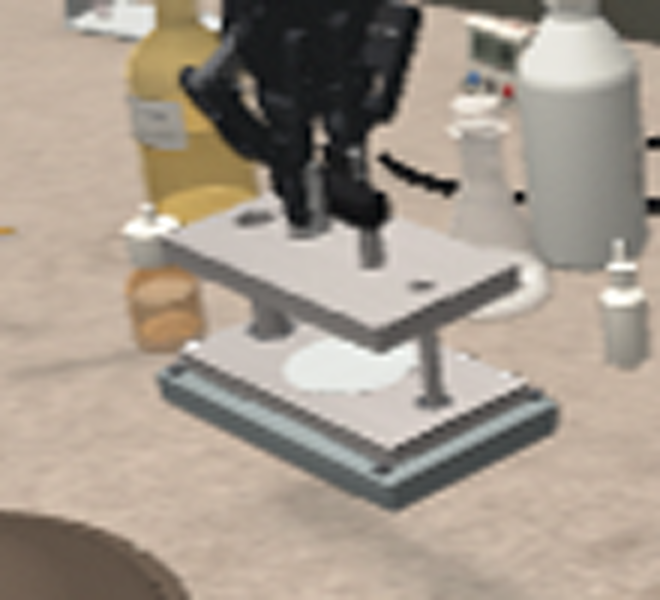

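```bash
python3 m.py e8 354 364
```

```text
[0.5362 0.3767] [0.5359 0.3766] pin-hole world [-0.0003 -0.0001] plate x,y -0.0002 -0.0002 plate yaw 78.73080334473337
centre err (press-plate) [-9.25440053e-05  3.72116248e-04]
tilt tool z 0.029559835534576424 0.001074816783745141
```

send_rows:
  series: [-0.0003,0.0001,-0.003,0,0,0,0,-0.003,0,0,0,0,-0.002,0,0]

```text
clock: 19.45
ee_pos: [0.5246, 0.3151, 0.0696]
tool_rot: [0.009, 0.771, 0.636, 0.012]
wrist_force: [-0.2, 0.3, -4.7]
width: 0.0169
```

send_rows:
  series: [0,0,-0.002,0,0,0,0,-0.002,0,0,0,0,-0.002,0,0]

```text
clock: 19.82
ee_pos: [0.5246, 0.3151, 0.0631]
tool_rot: [0.009, 0.771, 0.636, 0.012]
wrist_force: [0.3, -0.5, -4.9]
width: 0.0171
```

```bash
python3 g.py e9;python3 - <<'E'
from rig import *
from h import *
f=grab_frame('scene');crop(f,140,150,110,100,6,'pics/e9s.png')
E
```

```text
t 19.88 ee [0.5244 0.315  0.0628] yaw -10.94 F [-0.7 -0.4 -6.1] w 0.017 q [0.009  0.7712 0.6364 0.0116]
```

View pics/e9.png

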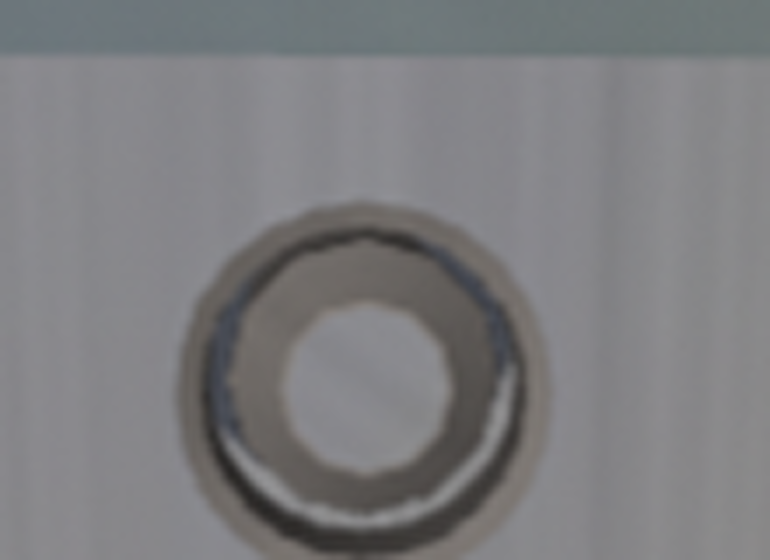

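View pics/e9s.png

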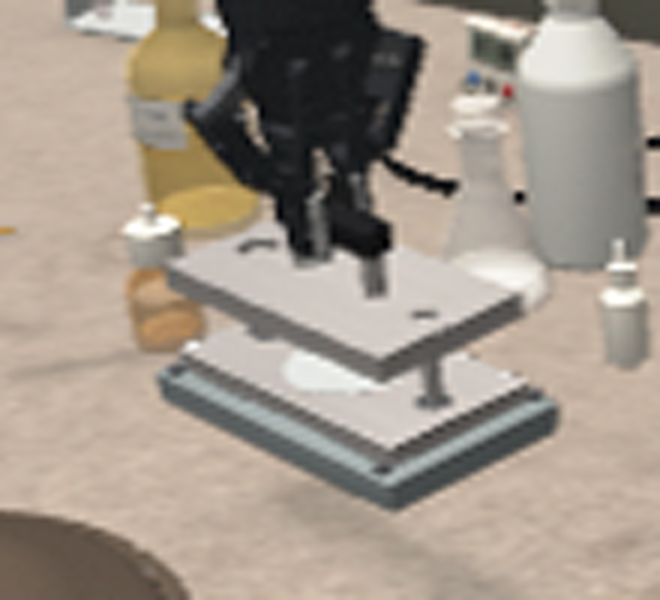

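Both pins are engaged and there is no contact force. Lowering on.

send_rows:
  series: [0,0,-0.003,0,0,0,0,-0.003,0,0,0,0,-0.003,0,0]

```text
clock: 20.3
ee_pos: [0.5246, 0.3151, 0.0536]
tool_rot: [0.009, 0.771, 0.636, 0.012]
wrist_force: [-0.2, 0.4, -6.4]
width: 0.0166
```

send_rows:
  series: [0,0,-0.003,0,0,0,0,-0.003,0,0,0,0,-0.003,0,0]

```text
clock: 20.68
ee_pos: [0.5245, 0.3151, 0.0439]
tool_rot: [0.009, 0.771, 0.636, 0.012]
wrist_force: [0.0, -0.6, -5.4]
width: 0.017
```

send_rows:
  series: [0,0,-0.003,0,0,0,0,-0.003,0,0,0,0,-0.003,0,0]

```text
clock: 21.05
ee_pos: [0.5245, 0.3151, 0.0342]
tool_rot: [0.009, 0.771, 0.636, 0.012]
wrist_force: [-0.8, -0.2, -4.8]
width: 0.0168
```

send_rows:
  series: [0,0,-0.002,0,0,0,0,-0.001,0,0]

```text
clock: 21.3
ee_pos: [0.5245, 0.315, 0.0308]
tool_rot: [0.009, 0.771, 0.636, 0.012]
wrist_force: [-0.6, 0.6, -4.4]
width: 0.0169
```

send_rows:
  series: [0,0,-0.001,0,0]

```text
clock: 21.42
ee_pos: [0.5245, 0.3151, 0.0298]
tool_rot: [0.009, 0.771, 0.636, 0.012]
wrist_force: [-0.7, -1.1, -4.5]
width: 0.0169
```

send_rows:
  series: [0,0,-0.001,0,0]

```text
clock: 21.55
ee_pos: [0.5246, 0.3151, 0.0289]
tool_rot: [0.009, 0.771, 0.636, 0.012]
wrist_force: [2.1, -1.5, 1.2]
width: 0.017
```

send_rows:
  series: [0,0,-0.0005,0,0]

```text
clock: 21.68
ee_pos: [0.5248, 0.315, 0.0287]
tool_rot: [0.009, 0.771, 0.636, 0.012]
wrist_force: [-0.3, -2.6, 2.7]
width: 0.0166
```

Run:
```python
from rig import *
from h import *
st()
f=grab_frame('scene');crop(f,140,150,110,100,6,'pics/f1.png')
```

```text
t 21.68 ee [0.5248 0.315  0.0287] yaw -10.95 F [-0.3 -2.6  2.7] w 0.0166 q [0.0091 0.7712 0.6364 0.012 ]
```

View pics/f1.png

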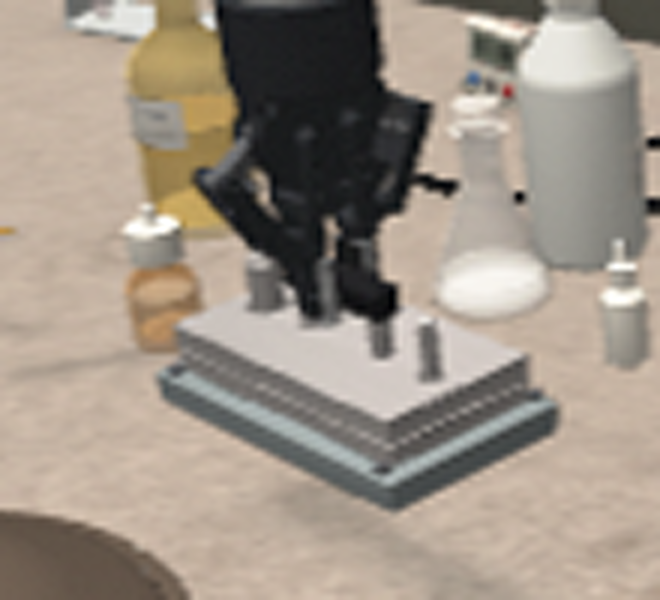

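The plate lies home. I'll release it and back off upward.

send_rows:
  series: [0,0,0,0,0.04,0,0,0,0,0.06,0,0,0,0,0.06,0,0,0.03,0,0.06,0,0,0.05,0,0.06]

```text
clock: 22.35
ee_pos: [0.5234, 0.3146, 0.1075]
tool_rot: [0.008, 0.771, 0.636, 0.01]
wrist_force: [-0.1, -0.3, -0.2]
width: 0.0602
```

send_rows:
  series: [0,0,0.05,0,0.06,-0.01,-0.03,0.01,-8,0.07,-0.012,-0.05,0,-10,0.07]

```text
clock: 22.72
ee_pos: [0.5023, 0.2355, 0.1732]
tool_rot: [0.011, 0.862, 0.506, 0.011]
wrist_force: [1.6, -0.0, -0.5]
width: 0.0698
```

Run:
```python
from rig import *
from h import *
st()
f=grab_frame('scene');crop(f,130,120,170,150,4,'pics/f2.png')
```

```text
t 22.73 ee [0.5023 0.2355 0.1732] yaw -29.19 F [ 1.6 -0.  -0.5] w 0.0698 q [0.0105 0.8624 0.5061 0.0112]
```

View pics/f2.png

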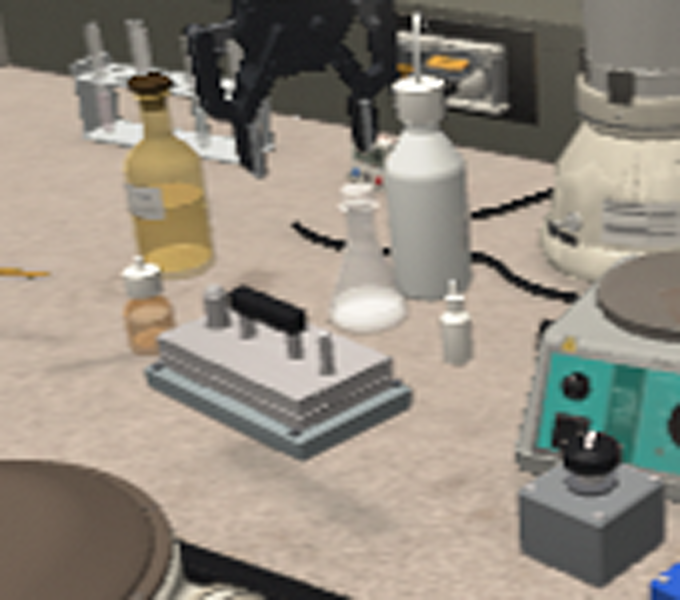

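send_rows:
  series: [-0.01,-0.047,0,-9,0.075,-0.01,-0.047,0,-9,0.075,-0.01,-0.047,0,-9,0.075,-0.01,-0.047,-0.01,-9,0.075,-0.008,-0.042,-0.015,-7,0.075]

```text
clock: 23.4
ee_pos: [0.4515, -0.0049, 0.1495]
tool_rot: [0.015, 0.99, 0.138, 0.008]
wrist_force: [0.4, 0.5, 0.0]
width: 0.0749
```

send_rows:
  series: [0,0,0,0,0.075,0,0,0,0,0.075]

```text
clock: 23.65
ee_pos: [0.451, -0.0068, 0.1493]
tool_rot: [0.015, 0.991, 0.136, 0.008]
wrist_force: [-0.7, 0.3, 0.1]
width: 0.075
```

Run:
```python
from rig import *
from h import *
w=grab_frame('wrist');s=st();cv2.imwrite('pics/f3.png',w['image'][:,:,::-1]);pickle.dump((w,s),open('pics/f3.pkl','wb'))
```

```text
t 23.7 ee [ 0.451  -0.0066  0.1492] yaw -74.31 F [-0.  -0.5 -0.4] w 0.075 q [0.0155 0.9905 0.1365 0.0076]
```

View pics/f3.png

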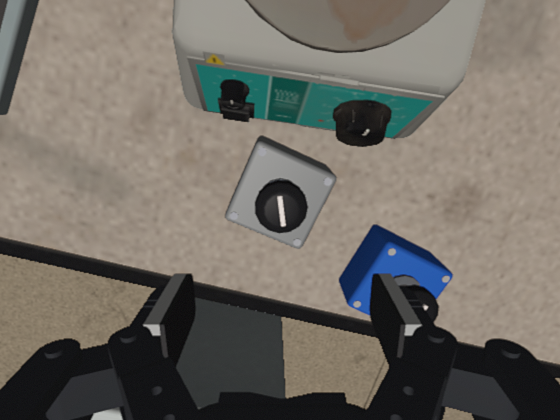

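Run:
```python
from h import *
w,s=pickle.load(open('pics/f3.pkl','rb'))
hsv=cv2.cvtColor(w['image'],cv2.COLOR_RGB2HSV);m=(hsv[...,2]<60).astype(np.uint8);m[:, :245]=0;m[:,320:]=0;m[:170]=0;m[245:]=0
c=max(cv2.findContours(m,0,2)[0],key=cv2.contourArea);e=cv2.minEnclosingCircle(c);print(e)
H=onz(w,*e[0],.0775);print('head',H,'target ee',H[:2]+[.0009,-.0013],'diff',H[:2]+[.0009,-.0013]-s['ee_pos'][:2])
```

```text
((280.7135314941406, 205.7526092529297), 26.508901596069336)
head [ 0.4561846  -0.00712247  0.0775    ] target ee [ 0.4570846  -0.00842247] diff [ 0.00608996 -0.00181368]
```

send_rows:
  series: [0.0035,-0.001,-0.03,2,0.075,0,0,-0.03,0,0.075,0,0,-0.025,0,0.075,0,0,-0.01,0,0.075,0,0,0,0,0.075]

```text
clock: 24.32
ee_pos: [0.4567, -0.0033, 0.0538]
tool_rot: [0.016, 0.987, 0.16, 0.01]
wrist_force: [-0.0, -0.3, 1.0]
width: 0.075
```

Run:
```python
from rig import *
from h import *
w=grab_frame('wrist');s=st();cv2.imwrite('pics/f4.png',w['image'][:,:,::-1]);pickle.dump((w,s),open('pics/f4.pkl','wb'))
f=grab_frame('scene');crop(f,230,170,110,110,5,'pics/f5.png')
```

```text
t 24.38 ee [ 0.457  -0.0034  0.0543] yaw -71.65 F [0.8 0.6 0.2] w 0.0748 q [0.0157 0.987  0.1595 0.0102]
```

View pics/f4.png

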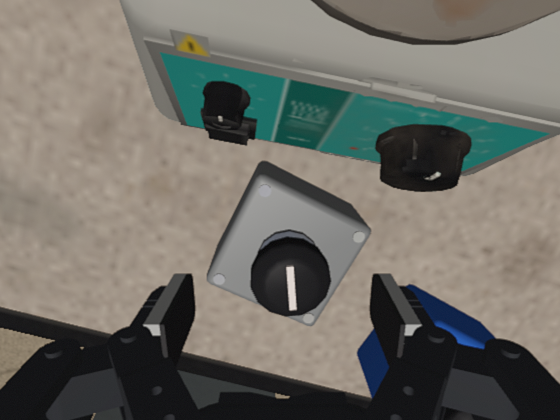

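View pics/f5.png

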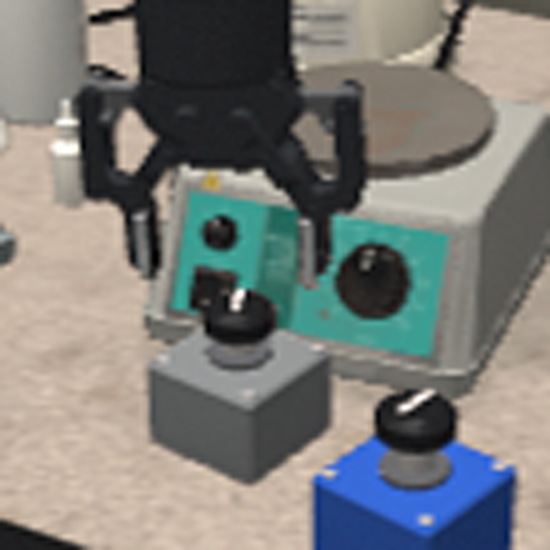

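Run:
```python
from h import *
w,s=pickle.load(open('pics/f4.pkl','rb'))
print(onz(w,290,277,.0775),onz(w,290.5,279,.0825))
q=s['tool_rot'];print('tilt',2*(q[1]*q[3]+q[0]*q[2]),2*(q[2]*q[3]-q[0]*q[1]))
```

```text
[ 0.45704398 -0.00655364  0.0775    ] [ 0.45859845 -0.00596976  0.0825    ]
tilt 0.025085574542306484 -0.027756316128952734
```

send_rows:
  series: [-0.0035,-0.0046,0,0,0.075,0,0,-0.007,0,0.075,0,0,-0.007,0,0.075,0,0,-0.006,0,0.075,0,0,0,0,0.075]

```text
clock: 25.05
ee_pos: [0.4542, -0.0087, 0.0347]
tool_rot: [0.016, 0.987, 0.159, 0.012]
wrist_force: [0.1, 0.2, -0.5]
width: 0.0755
```

Run:
```python
from rig import *
from h import *
w=grab_frame('wrist');s=st();cv2.imwrite('pics/f6.png',w['image'][:,:,::-1]);pickle.dump((w,s),open('pics/f6.pkl','wb'))
f=grab_frame('scene');crop(f,230,170,110,110,5,'pics/f7.png')
```

```text
t 25.1 ee [ 0.4543 -0.0088  0.035 ] yaw -71.67 F [-0.3 -0.5  0.6] w 0.0754 q [0.0163 0.987  0.1592 0.0118]
```

View pics/f6.png

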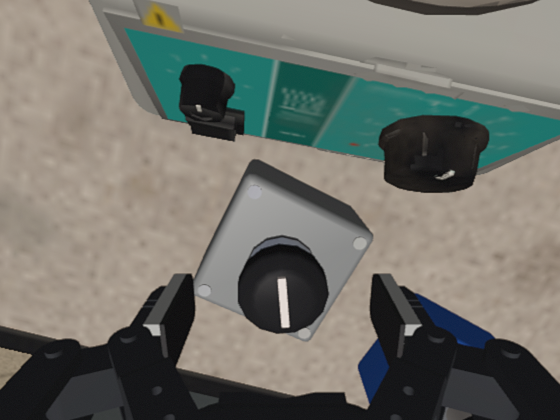

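View pics/f7.png

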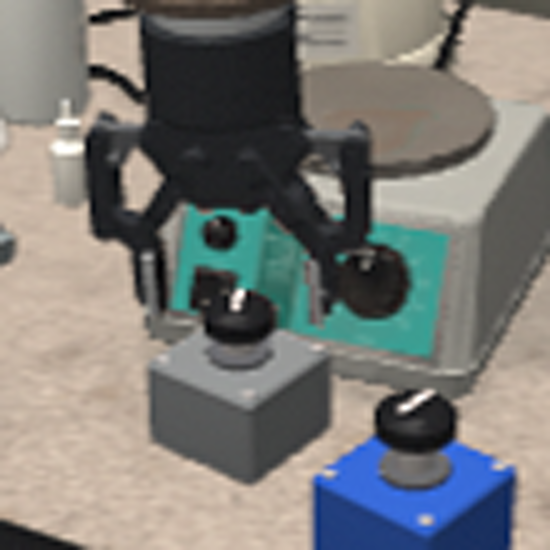

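send_rows:
  series: [-0.0005,0,-0.004,0,0.075,0,0,-0.003,0,0.075,0,0,0,0,0.03,0,0,0,0,0.03,0,0,0,0,0.03]

```text
clock: 25.78
ee_pos: [0.4543, -0.009, 0.0283]
tool_rot: [0.017, 0.987, 0.159, 0.012]
wrist_force: [-1.8, -3.1, 3.1]
width: 0.0354
```

send_rows:
  series: [0,0,0,0,0.03,0,0,0,0,0.03]

```text
clock: 26.02
ee_pos: [0.4543, -0.0091, 0.0286]
tool_rot: [0.017, 0.987, 0.159, 0.012]
wrist_force: [-2.0, -1.0, 3.4]
width: 0.0359
```

Run:
```python
from rig import *
from h import *
w=grab_frame('wrist');s=st();cv2.imwrite('pics/f8.png',w['image'][:,:,::-1])
f=grab_frame('scene');crop(f,230,170,110,110,5,'pics/f9.png')
```

```text
t 26.07 ee [ 0.4543 -0.009   0.0285] yaw -71.67 F [-1.1 -1.7  4.2] w 0.0359 q [0.0167 0.987  0.1592 0.0123]
```

View pics/f8.png

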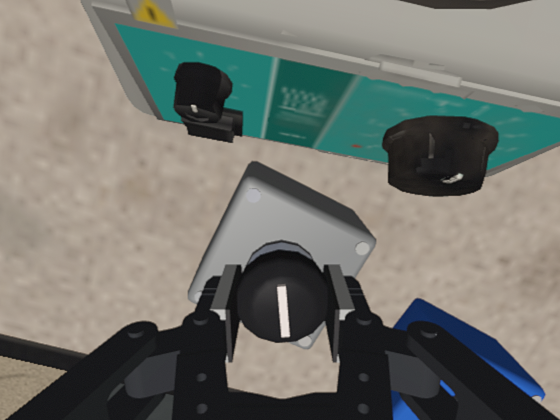

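View pics/f9.png

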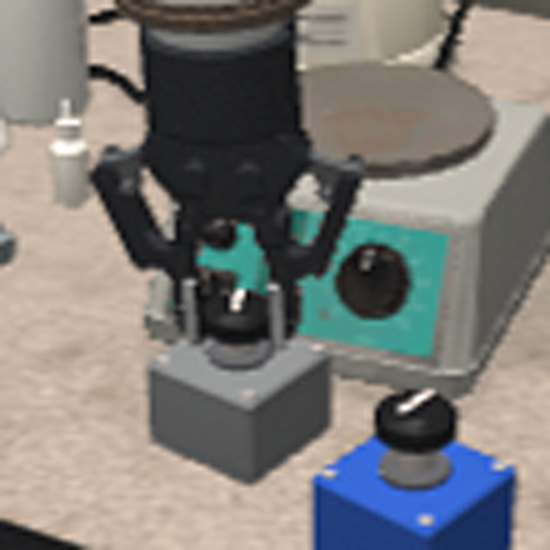

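Head is gripped centrally, with small forces. Twisting clockwise now.

send_rows:
  series: [0,0,0,-8,0.03,0,0,0,-9,0.03,0,0,0,-9,0.03]

```text
clock: 26.5
ee_pos: [0.4535, -0.0091, 0.0283]
tool_rot: [0.019, 0.997, -0.073, 0.007]
wrist_force: [-3.6, -1.3, 3.2]
width: 0.0364
```

Run:
```python
from rig import *
from h import *
s=st();print(s['wrist_torque'])
```

```text
t 26.5 ee [ 0.4535 -0.0091  0.0283] yaw -98.37 F [-3.6 -1.3  3.2] w 0.0364 q [ 0.0192  0.9971 -0.073   0.0074]
[-0.22049086  0.48850795  0.03064801]
```

Turned 26.7° so far. The stop needs more than 31.5° and allows at most 45.8°, so I'll aim for about 39°.

send_rows:
  series: [0,0,0,-7,0.03,0,0,0,-5,0.03,0,0,0,0,0.03]

```text
clock: 26.88
ee_pos: [0.4531, -0.009, 0.0282]
tool_rot: [0.02, 0.983, -0.181, 0.005]
wrist_force: [-1.9, -2.3, 3.5]
width: 0.0359
```

Run:
```python
from rig import *
from h import *
w=grab_frame('wrist');s=st();print(s['wrist_torque']);cv2.imwrite('pics/g1.png',w['image'][:,:,::-1])
f=grab_frame('scene');crop(f,230,170,110,110,5,'pics/g2.png')
```

```text
t 26.93 ee [ 0.4531 -0.009   0.0282] yaw -110.73 F [-1.8 -1.4  3.4] w 0.0358 q [ 0.0199  0.9835 -0.1799  0.0048]
[-0.28895089  0.35757028  0.07848556]
```

View pics/g1.png

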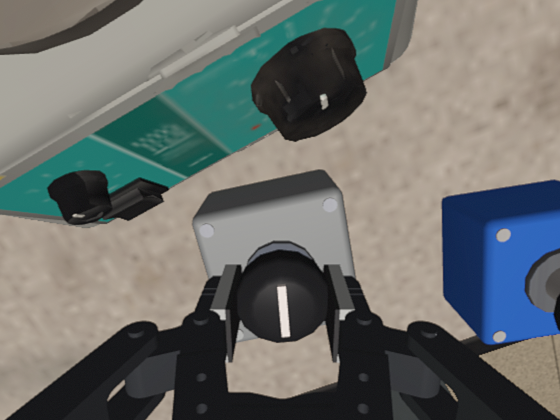

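View pics/g2.png

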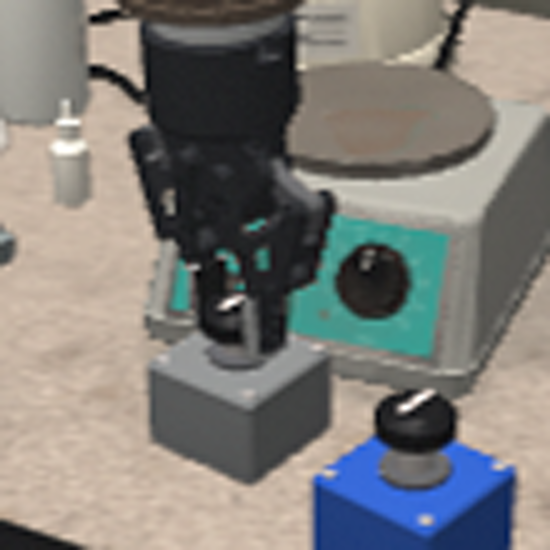

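The head turned 39° with no slip; its mark is fixed relative to the jaws. Letting go and retreating.

send_rows:
  series: [0,0,0,0,0.085,0,0,0,0,0.085,0,0,0,0,0.085,0,0,0.02,0,0.085,0,0,0.05,0,0.085]

```text
clock: 27.6
ee_pos: [0.451, -0.0083, 0.0963]
tool_rot: [0.02, 0.984, -0.178, 0.002]
wrist_force: [0.7, -0.9, 0.1]
width: 0.0854
```

send_rows:
  series: [0,0,0.06,0,0.085,-0.03,0.03,0.03,5,0.085,-0.02,0.05,0,5,0.085,-0.02,0.05,0,5,0.085,0,0,0,0,0.085]

```text
clock: 28.22
ee_pos: [0.3796, 0.1251, 0.193]
tool_rot: [0.018, 0.999, -0.044, 0.008]
wrist_force: [0.2, -1.2, -0.1]
width: 0.0846
```

Run:
```python
from rig import *
from h import *
s=st()
f=grab_frame('scene');crop(f,240,190,110,110,5,'pics/g3.png');cv2.imwrite('pics/g4.png',f['image'][:,:,::-1])
crop(f,130,150,120,100,6,'pics/g6.png')
t=grab_frame('top');cv2.imwrite('pics/g5.png',t['image'][:,:,::-1])
```

```text
t 28.23 ee [0.3796 0.1251 0.193 ] yaw -95.04 F [ 0.2 -1.2 -0.1] w 0.0846 q [ 0.0182  0.9988 -0.0439  0.0077]
```

View pics/g3.png

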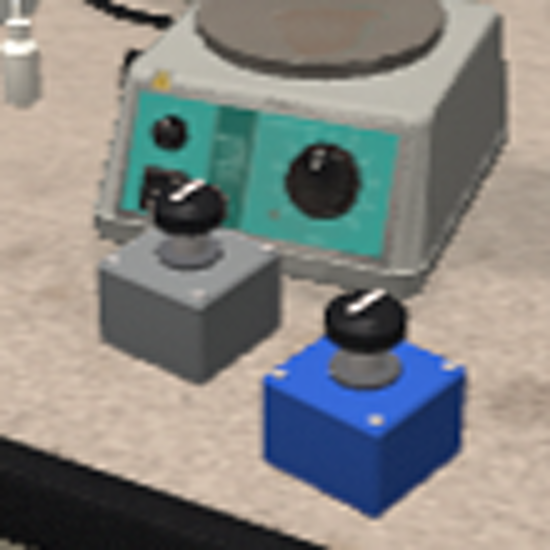

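View pics/g6.png

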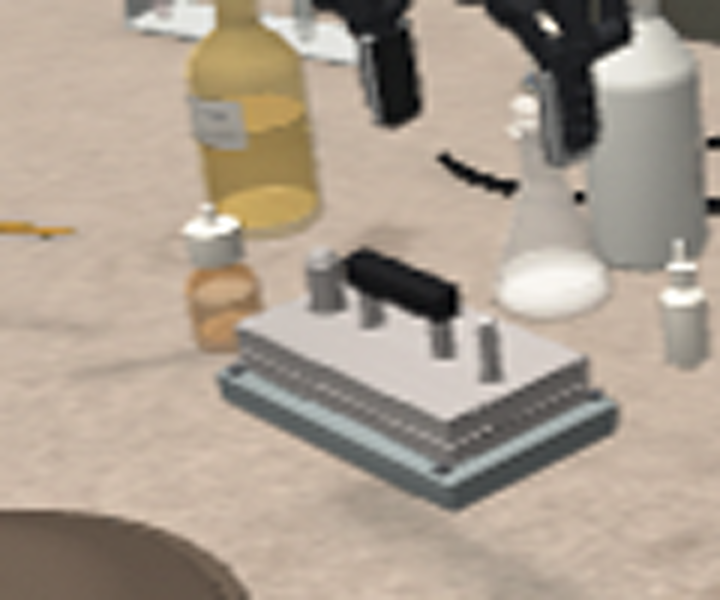

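View pics/g5.png

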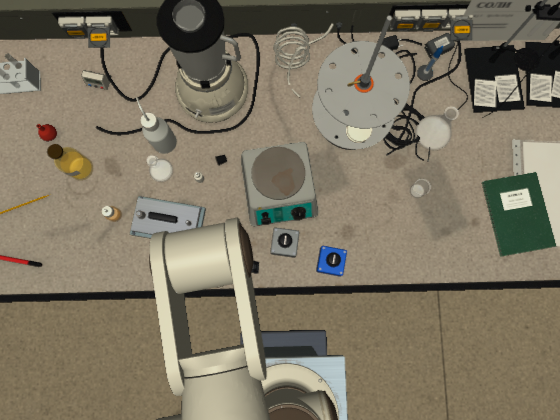

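View pics/g4.png

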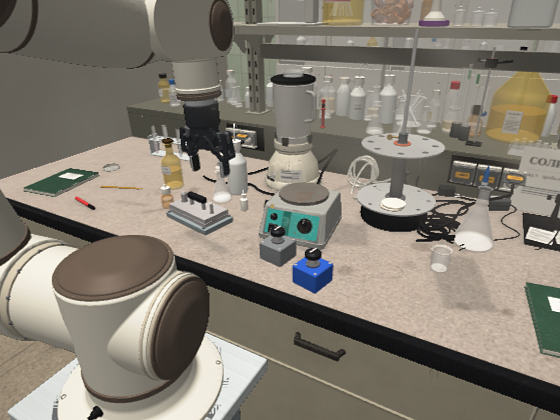

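The head is up again, matching the first pictures. The plate is home, the bottle is upright at top px (111,213), and the flask, dropper and beaker are at their starting pixels. The gripper touches nothing, so I'm handing in.

```bash
python3 -c "
from rig import *
print(finish_job())"
```

```text
the job is handed in; nothing more can be done
None
```

The press is closed and the job is handed in at about 28 s of the 72 s allowed.

1. **Stop pressed:** I pushed the grey-box mushroom down until it bottomed at about 20 N. It stayed latched, and pictures still showed it latched after the plate was down.
2. **Bottle:** It went from the platen to the worktop on the left side of the press and stands upright.
3. **Top plate:** I lowered it level in small steps, large hole over the thick pin. There was no pin force above the noise, and it took up contact at the calculated home height.
4. **Stop released:** I twisted the head 39° clockwise and let go. It sprang up.

**Last checks:** The final pictures show the mushroom up with its mark as at the start, the plate seated over both pins, and the flask, dropper bottle and beaker at their original pixels. The gripper was clear of everything.

**What disagreed:**
- The real fingertips sit about 27 mm behind the reported TCP, so I pressed and gripped by contact and pictures instead.
- The wrist camera read 3–5 mm off the top camera, so I set the final plate alignment by looking at the pin through the hole.
- The finger opening reads a few mm low on known sizes.
- The tool tilted up to about 2° over the job. Between gripping the plate and setting it down, the tilt changed by less than 0.3°.

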